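Gauge the press spindle's thread with pitch-comb leaves

ROBOT

A 6-joint arm with a two-finger parallel gripper is mounted at the origin on the work surface. World frame = base frame: x ahead of the robot, y to its left, z up, the work surface at z = 0. Lengths are in m, angles in rad, forces in N, time in s.
With the tool pointing down it reaches from about 0.425 to 0.95 m from the base axis. Payload 3.5 kg.
Tool frame: the origin (TCP) lies at the very end of the fingers, on their centre line; the grasp point (between the pads) lies 19 mm behind it; z points along the fingers, y is the direction in which the jaws open and shut (so a half turn about z gives the same grasp; the last joint's range is limited). The gripper opens to 85 mm and grips with 20 to 120 N. Pads are 22 mm wide; open, the fingers measure 114 mm over their backs; the gripper's body (76 mm by 85 mm) begins 54 mm behind the grasp point. The pads swing forward as they close: fully open they stand 13 mm farther back than shut.
Start: joints at [0.984, 0.286, 1.577, -0, 1.279, -0.15], TCP at [0.286, 0.612, 0.231] pointing down, gripper open.
Joint ranges: [-2.77, 2.77], [-0.9, 2.22], [0.21, 2.48], [-1.53, 4.67], [0.24, 2.81], [-2.84, 2.84]. Speed limits (rad/s): [2.79, 2.79, 3.14, 3.14, 3.14, 3.14].

INTERFACE

Orientations are given as a unit quaternion [x, y, z, w].
In Python, from plant import ctrl, imaging gives the robot as it stands.
- The arm moves only by the shell command python3 -m creep 'ROWS' [OPENING] [FORCE]. ROWS is JSON, one flat list of numbers, 4 for each row, row after row: the shift along the tool's x, y, z in units of 25 mm (1.0 is 25 mm), then the turn about the tool's z in units of 5 degrees (1.0 is 5 degrees). A call has 1 to 20 rows; each row is the pose to reach, as a shift and turn from the pose commanded when the call began, along the tool's axes at that moment; what a row does not reach only later rows make up. A row lasts 1/12 s, in which the tool goes at most 41.7 mm and 7.16 degrees, less where a joint would pass 70% of its speed; a pose out of reach is approached as far as the arm can. A call with a gripper value outside its range is refused whole. OPENING is the closure in counts, from 0 (fully open) to 255 (shut), set as the call begins (- or left out, the last holds). The fingers move at their own pace and stop on an object; FORCE is the grip in N (left out, the last holds). Time passes only in rows, so rows that repeat a pose let the fingers close. It gives the time, the measured TCP pose, the force and the opening at its end, in the units of the state.
- ctrl.get_state(): the state, without advancing time (a new reading comes with each control period).
- imaging.read_camera(name): name is "side" or "top"; returns the picture (480x640x3 uint8, red, green, blue); there is no depth.
- imaging.camera_info(name): a dict with "intrinsics" (3x3 intrinsics, pixels), "distortion" ([k1, k2, p1, p2, k3] as OpenCV has them; the pictures are not rectified), "origin" and "attitude" of the camera in the world. Camera axes: x right, y down, z forward; pixel columns grow to the right and rows downward; lengths in m; the calibration is good to about 2 mm. A picture is of the moment at which its call begins. camera_info takes no time and is no camera call.
- ctrl.sign_off(): hands the job in, once; it reports no verdict.
Trained networks look in the newest picture that a camera, given by its name, has taken for a name from the list of things; names that differ only in an ending like _2 or _b are one class to them, and where a whole thing is asked for, a point or a joint stands for the part that bears it (a point fixed in the world has none). Each returns a list of dicts, best first, with "p" (0 to 1); they miss things now and then, are a little off and sometimes report something else, mostly with a low value. They report only what shows in the picture. A call takes as long as a camera call. They do not tell look-alikes from the thing itself.
- imaging.silhouettes(camera, name): "mask" (480x640 bool, what is visible of it) and "uv" ([column, row] in pixels, amid what is visible of it).
The state is a dict: "time": time; "qpos": joint angles; "dq": joint speeds; "joint_efforts": joint torques, N m; "eef_pos": TCP position; "tcp_rot": TCP orientation; "contact_force": force on the tool from outside, world axes, zero at the start; "wrist_torque": the same for the moment, N m; "opening": opening from 0.0 (shut) to 1.0 (fully open).
Only numpy, scipy, OpenCV 4.12 (cv2) and the standard library are available. Lean on these libraries where they do the work, as an engineer would, in place of code of your own. Each camera call takes 0.05 s, during which the arm holds its last target.

TASK

Find the comb leaf that fits the thread of the middle press spindle, the one straight in front of you: try the leaves one by one between its guide rails, pressing only lightly and feeling along the thread for the grooves, and leave the one that drops fully home standing there, meshed and let go. The two other leaves must stand upright in the rack at the end, in any of its places; do not mark the thread by force and leave the printing block, jar and bowl alone.

Things in the scene. Friction and masses are not known exactly. Their poses are not given: they have to be found in the camera images.
- unit_1: Fixed spindle unit, one of 3 alike but for thread pitch (10, 12 or 14 mm, untold). The ONE within 0.15 m of y=0 is to be gauged; the others are parked off to the sides, |y| about 0.47. Origin: centre of underside, on the table; y along the spindle, z up. Base 90x170x10 mm; end blocks at y=+-75, 14 thick, to z=93. Steel, rigid; a leaf pressed on it with over 70 N, even for a moment, marks it.
- unit_2: As unit_1, other pitch. All units: spindle axis at z=45 mm, thread over y=-55..+55; crests 44 mm diameter (top line z=67), groove bottoms 32 mm diameter (top line z=61). Where along y the grooves lie (how the spindle is turned) differs each time and is NOT measured. The spindle does not turn or shift under light loads.
- unit_3: As unit_1, other pitch. All units: above the thread two upright guide rails run along y between the end blocks, 12.5 mm apart, gap centred on x=0, z=69 to 89 mm, with flared lips that widen the mouth to about 26 mm at z=96. A leaf goes down between them onto the thread; they keep it standing when let go.
- leaf_a_grip (a point): Loose comb leaf, 150 g, one of 3 alike but for tooth pitch (10, 12 or 14 mm, untold which). Steel blade 8 mm thick (x), 62 long (y), square teeth pointing down; on it a dark wooden grip tab 12 thick (x), 28 long (y), from 34 to 74 mm above the tooth tips. This point: centre of the tab, 54 mm above the tips. x across the blade, y along it (either way round is alike), z up.
- leaf_b_grip (a point): As leaf_a, other pitch. All leaves: each starts standing teeth down in a place of the rack, this point then 60 mm above the table. On the thread it rides on the crests (point at 121 mm) if its pitch is wrong or its teeth are not over grooves; fully seated, the tips touch the groove bottoms (point at 115 mm).
- leaf_c_grip (a point): As leaf_a, other pitch. All leaves: teeth 7 mm long, 2.4 mm narrower than the grooves of the thread they fit, so sliding lightly along the thread by up to one pitch finds the grooves; a leaf of wrong pitch stays up on the crests everywhere.
- rack: Fixed wooden rack 200x100 mm, left or right of the spindle. Origin: centre of underside; x along its length, y along the leaves in it, z up. Three places at x=-70, 0, +70 mm: floor 6 mm thick; at both ends of a place, notches 12.5 mm wide (x), 24 deep, with flared lips above (mouth 26 wide at z=37) hold the blade upright; 11 mm play each way in y; open in the middle.
- print_block_c (a point): bystander: carved wooden printing block 80 x 60 x 22 mm with a round knob 35 mm tall, standing in a fixed open wooden tray 170 x 120 x 30 mm on the side opposite to the rack; the point is its centre, 28 mm above its underside. Leave it alone
- dye_jar: bystander: closed amber jar 64 mm across, 75 mm tall, beyond the work; origin under its centre. Leave it alone
- ink_pot: bystander: terracotta bowl 80 mm across, 50 mm tall, beyond the work; origin under its centre. Leave it alone
Mind the look-alikes: they are no part of the job. Leave any yellow look-alike of the unit_3 alone.

How it is judged:
By the outcome, as a careful person would: the job done as asked, in the order asked, and still so for the second after the job is handed in, with the robot touching nothing.
It also fails if it takes over 72 s, if anything falls off the work surface, if the arm or the gripper's body presses on something with over 40 N, if the wrist force passes 120 N, or if a joint passes its speed limit or range.

## Working session

There is one attempt and no reset: what is moved stays moved. The work goes in short steps, Python scripts to look and compute and a shell command to move; the robot and the scene stay as the last step left them, time stands still between calls to the robot, and variables do not carry over. Pictures are saved under pics/ and viewed, and the job is handed in when it is done.

```bash
mkdir -p pics; ls
python3 - <<'E'
from plant import ctrl, imaging
import cv2
print(ctrl.get_state())
for n in ("side","top"):
    print(n, imaging.camera_info(n))
    cv2.imwrite(f"pics/{n}0.png", imaging.read_camera(n)[:,:,::-1])
E
```

```text
pics
{'time': 0.0, 'qpos': array([ 9.83996613e-01,  2.87212796e-01,  1.57818829e+00,  8.59769221e-06,
        1.27861815e+00, -1.50000202e-01]), 'dq': array([ 1.09332623e-04, -7.42306804e-05, -1.51590459e-03,  3.51004258e-04,
       -1.86458539e-03,  5.98575233e-04]), 'joint_efforts': array([-1.71720940e-04, -4.05977619e+01, -2.92630237e+01, -6.41559927e-05,
        5.81781613e-03,  1.03426319e-05]), 'eef_pos': array([0.28515134, 0.6110765 , 0.22990966]), 'tcp_rot': array([ 2.16668724e-01,  9.76244432e-01, -1.13040202e-03, -4.40772919e-04]), 'contact_force': array([ 0.10476557, -0.09981479, -0.52764918]), 'wrist_torque': array([ 0.04989905,  0.01347047, -0.00154881]), 'opening': 0.9998568767196722}
side {'intrinsics': array([[494.63624933,   0.        , 324.41713364],
       [  0.        , 494.63624933, 241.14435028],
       [  0.        ,   0.        ,   1.        ]]), 'distortion': array([-0.01157187,  0.        ,  0.        ,  0.        ,  0.        ]), 'origin': array([0.30997568, 0.76546114, 0.87436912]), 'attitude': array([-0.12126792,  0.91448428, -0.38291644,  0.04886297])}
top {'intrinsics': array([[597.14155364,   0.        , 316.98827529],
       [  0.        , 597.14155364, 240.32758879],
       [  0.        ,   0.        ,   1.        ]]), 'distortion': array([-0.17824747,  0.        ,  0.        ,  0.        ,  0.        ]), 'origin': array([0.19664694, 0.0084661 , 1.68243664]), 'attitude': array([-0.70311057,  0.70525614, -0.06444161,  0.06400453])}
```

View pics/side0.png

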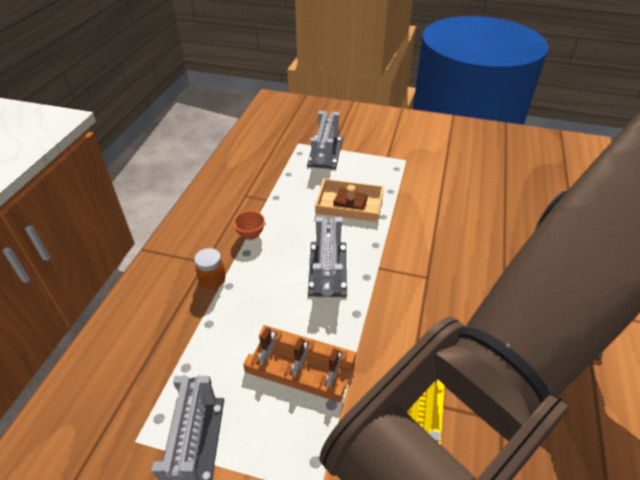

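View pics/top0.png

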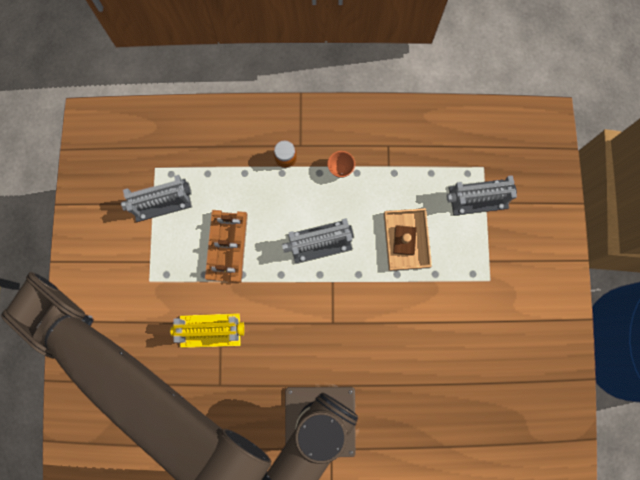

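```bash
cat > h.py <<'E'
import numpy as np, cv2
from scipy.spatial.transform import Rotation as R
from plant import ctrl, imaging
I={n:imaging.camera_info(n) for n in("side","top")}
def ray(n,uv):
    i=I[n]; p=cv2.undistortPoints(np.array(uv,float).reshape(-1,1,2),i["intrinsics"],i["distortion"]).reshape(-1,2)
    d=np.c_[p,np.ones(len(p))]; return i["origin"],R.from_quat(i["attitude"]).apply(d)
def onz(n,uv,z):
    o,d=ray(n,uv); return o+d*((z-o[2])/d[:,2])[:,None]
def proj(n,X):
    i=I[n]; r=R.from_quat(i["attitude"]).inv(); rv=r.as_rotvec(); t=-r.apply(i["origin"])
    return cv2.projectPoints(np.array(X,float).reshape(-1,1,3),rv,t,i["intrinsics"],i["distortion"])[0].reshape(-1,2)
def tri(a,b):
    A=np.zeros((3,3));B=np.zeros(3)
    for n,uv in (("side",a),("top",b)):
        o,d=ray(n,[uv]); d=d[0]/np.linalg.norm(d); P=np.eye(3)-np.outer(d,d); A+=P;B+=P@o
    return np.linalg.solve(A,B)
E
python3 - <<'E'
from h import *
import pickle
D={}
for n in("side","top"):
    im=imaging.read_camera(n)
    D[n,'im']=im
    for t in("unit_1","rack","leaf_a_grip","leaf_a"):
        try: r=imaging.silhouettes(n,t)
        except Exception as e: print(n,t,e); continue
        D[n,t]=r
        for k in r:
            m=k["mask"]; z=0.06 if 'leaf' in t else 0.03
            print(n,t,round(k["p"],2),np.round(k["uv"],1),m.sum(),np.round(onz(n,[k["uv"]],z)[0],3))
pickle.dump(D,open('D.pkl','wb'))
for n,(x0,y0,x1,y1) in {"side":(230,180,370,410),"top":(195,190,365,290)}.items():
    c=D[n,'im'][y0:y1,x0:x1,::-1]; s=min(800/c.shape[1],600/c.shape[0])
    cv2.imwrite(f'pics/{n}1.png',cv2.resize(c,None,fx=s,fy=s,interpolation=cv2.INTER_CUBIC)); print(n,s)
E
```

```text
side unit_1 0.94 [431.4 411.7] 1286 [0.229 0.31  0.03 ]
side unit_1 0.75 [328.7 144. ] 1472 [ 0.626 -0.472  0.03 ]
side unit_1 0.57 [191.1 433.5] 5236 [0.63 0.46 0.03]
side rack 0.58 [303.6 364.7] 4074 [0.48  0.278 0.03 ]
side rack 0.26 [192.8 433.6] 5293 [0.627 0.46  0.03 ]
side leaf_a_grip 0.64 [332.3 364.1] 271 [0.422 0.28  0.06 ]
side leaf_a_grip 0.4 [327.8 262.9] 2697 [0.496 0.032 0.06 ]
side leaf_a it knows: dye_jar, ink_pot, leaf_a_grip, leaf_b_grip, leaf_c_grip, print_block, rack, unit
top unit_1 0.97 [208.4 329.4] 2182 [0.251 0.308 0.03 ]
top unit_1 0.89 [158.2 202.3] 1948 [0.614 0.465 0.03 ]
top unit_1 0.82 [319.9 242. ] 2010 [ 0.496 -0.001  0.03 ]
top unit_1 0.68 [480.5 195.7] 1873 [ 0.631 -0.467  0.03 ]
top unit_1 0.56 [229.2 249.3] 2248 [0.476 0.254 0.03 ]
top rack 0.92 [228.7 248. ] 2343 [0.479 0.256 0.03 ]
top leaf_a_grip 0.67 [220.7 269.7] 109 [0.414 0.272 0.06 ]
top leaf_a it knows: dye_jar, ink_pot, leaf_a_grip, leaf_b_grip, leaf_c_grip, print_block, rack, unit
side 2.608695652173913
top 4.705882352941177
```

View pics/side1.png

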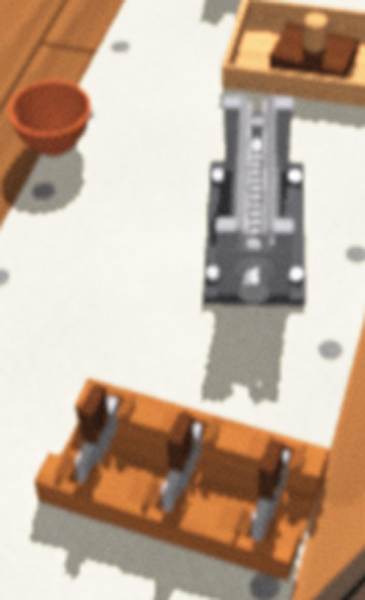

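View pics/top1.png

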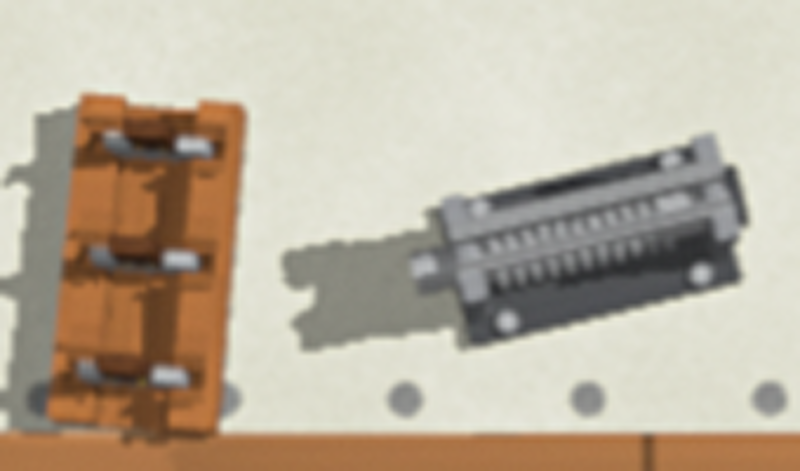

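```bash
cat > ov.py <<'E'
from h import *
import pickle,sys
D=pickle.load(open('D.pkl','rb'))
def box(x0,x1,y0,y1,z0,z1):
    c=np.array([[x,y,z] for z in(z0,z1) for x,y in((x0,y0),(x1,y0),(x1,y1),(x0,y1))])
    e=[(0,1),(1,2),(2,3),(3,0),(4,5),(5,6),(6,7),(7,4),(0,4),(1,5),(2,6),(3,7)]
    return [(c[a],c[b]) for a,b in e]
def place(segs,pose):
    x,y,yaw=pose; r=R.from_euler('z',yaw,degrees=True)
    return [(r.apply(a)+[x,y,0],r.apply(b)+[x,y,0]) for a,b in segs]
U=box(-.045,.045,-.085,.085,0,.01)+[(np.array([s*.00625,-.068,.089]),np.array([s*.00625,.068,.089])) for s in(-1,1)]
RK=box(-.1,.1,-.05,.05,0,.037)
LF=[]
for x in(-.07,0,.07): LF+=box(x-.006,x+.006,-.014,.014,.04,.08)+box(x-.004,x+.004,-.031,.031,.04,.04)
def draw(sets,out,ims=None):
    for n,(x0,y0,x1,y1) in {"side":(230,180,370,410),"top":(195,190,365,290)}.items():
        im=(ims or {k:D[k,'im'] for k in("side","top")})[n]
        c=im[y0:y1,x0:x1,::-1]; s=min(800/c.shape[1],600/c.shape[0])
        c=cv2.resize(c,None,fx=s,fy=s,interpolation=cv2.INTER_CUBIC)
        for segs,col in sets:
            for a,b in segs:
                p=(proj(n,[a,b])+.5-[x0,y0])*s
                cv2.line(c,tuple(int(v*8) for v in p[0]),tuple(int(v*8) for v in p[1]),col,1,cv2.LINE_AA,3)
        cv2.imwrite(f'pics/{n}_{out}.png',c)
E
python3 - <<'E'
from ov import *
draw([(place(U,(.496,-.001,9)),(0,255,0)),(place(RK,(.477,.256,-8)),(255,0,0)),(place(LF,(.477,.256,-8)),(0,255,255))],'o1')
E
```

```text
(no output)
```

View pics/top_o1.png

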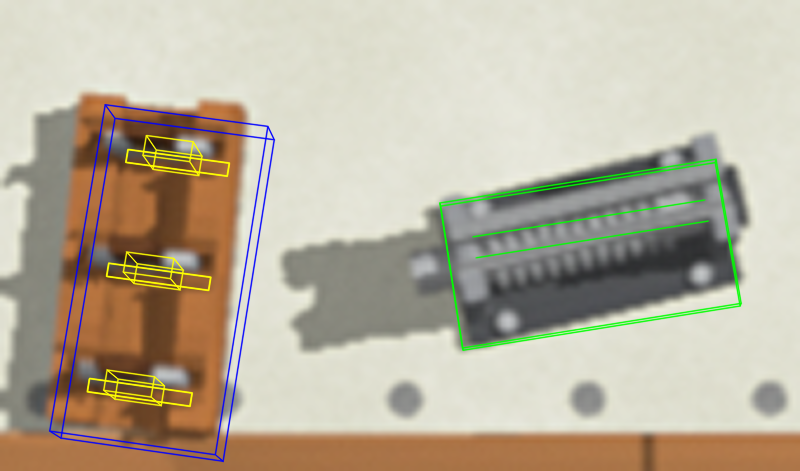

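View pics/side_o1.png

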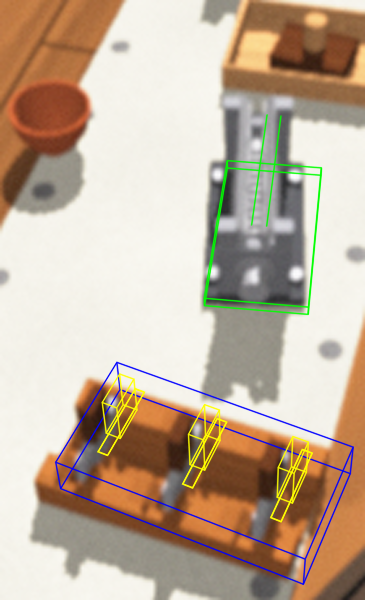

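```bash
cat > fit.py <<'E'
from ov import *
from scipy.optimize import least_squares
off={"side":((230,180),600/230),"top":((195,190),800/170)}
def px(n,p): o,s=off[n]; return np.array(p)/s+o-.5
def fit(cl,x0):
    def f(q):
        r=[]
        for n,p,X in cl:
            Y=R.from_euler('z',q[2],degrees=True).apply(X)+[q[0],q[1],0]
            r+=list(proj(n,[Y])[0]-px(n,p))
        return r
    s=least_squares(f,x0,x_scale=[.01,.01,1],loss='soft_l1'); print(np.round(s.x,4)); print(np.round(np.reshape(f(s.x),(-1,2)),1).tolist()); return s.x
E
python3 - <<'E'
from fit import *
a,b,h=.045,.085,.01
u=fit([("top",(465,347),(-a,b,h)),("top",(742,281),(-a,-b,h)),("top",(430,208),(a,b,h)),
 ("side",(205,303),(a,b,h)),("side",(304,303),(-a,b,h)),("side",(211,163),(a,-b,h)),("side",(304,165),(-a,-b,h))],(.496,0,12))
a,b,h=.1,.05,.037
r=fit([("top",(82,95),(a,b,h)),("top",(244,105),(a,-b,h)),("top",(50,412),(-a,b,h)),("top",(217,432),(-a,-b,h)),
 ("side",(90,380),(a,-b,h)),("side",(42,458),(a,b,h)),("side",(326,447),(-a,-b,h)),("side",(293,548),(-a,b,h))],(.477,.26,-5))
for s,t in (((92,410),(155,133)),((181,440),(132,250)),((270,468),(112,367))): print(tri(px("side",s),px("top",t)).round(4))
draw([(place(U,u),(0,255,0)),(place(RK,r),(255,0,0)),(place(LF,r),(0,255,255))],'o2')
E
```

```text
[5.02900e-01 1.70000e-03 1.41364e+01]
[[0.3, 0.0], [-0.5, -0.6], [0.2, -0.7], [-0.5, -0.1], [1.8, 0.4], [-0.1, 0.2], [0.5, -0.1]]
[ 0.4891  0.2627 -4.0778]
[[0.1, -1.2], [0.5, -1.1], [-0.1, 1.1], [-0.2, -0.6], [0.6, -3.6], [-2.1, 6.3], [2.9, -2.0], [0.2, 3.1]]
[0.5618 0.2569 0.0626]
[0.4895 0.2678 0.0678]
[0.4199 0.2769 0.0731]
```

View pics/top_o2.png

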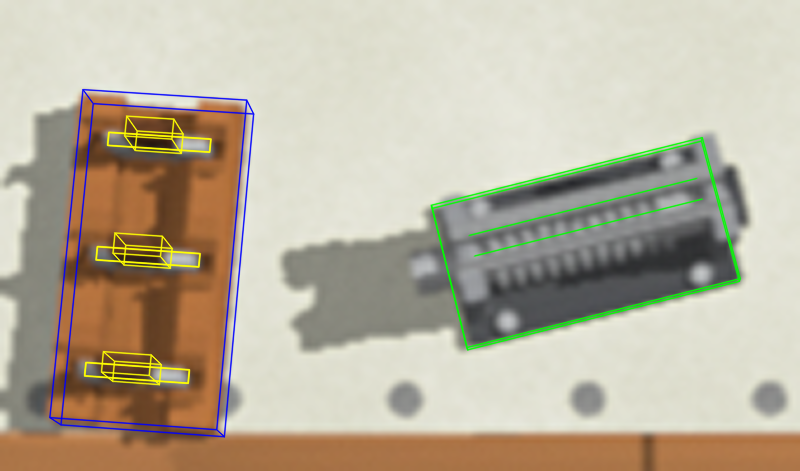

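View pics/side_o2.png

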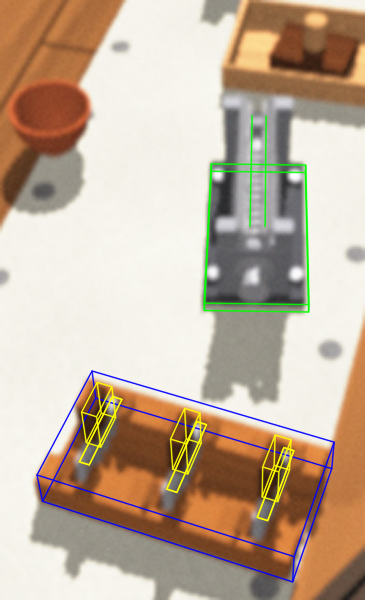

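```bash
cat > go.py <<'E'
from h import *
import sys
RK=(.4891,.2627,-4.08); UN=(.5029,.0017,14.14)
def world(frame,x,y,z):
    f={'rack':RK,'unit':UN}[frame]; return R.from_euler('z',f[2],degrees=True).apply([x,y,z])+[f[0],f[1],0],f[2]
def delta(frame,x,y,z):
    s=ctrl.get_state(); r=R.from_quat(s['tcp_rot']); X,yaw=world(frame,x,y,z)
    d=r.inv().apply(X-s['eef_pos'])/.025
    ty=r.apply([0,1,0]); cur=np.degrees(np.arctan2(ty[1],ty[0])); t=-((yaw-cur+90)%180-90)/5
    print(frame,(x,y,z),'->',np.round(d,2),'turn',round(t,2))
def where(frame):
    f={'rack':RK,'unit':UN}[frame]; s=ctrl.get_state()
    p=R.from_euler('z',-f[2],degrees=True).apply(s['eef_pos']-[f[0],f[1],0])
    ty=R.from_quat(s['tcp_rot']).apply([0,1,0]); tz=R.from_quat(s['tcp_rot']).apply([0,0,1])
    print('t',round(s['time'],2),frame,np.round(p*1000,1),'yaw',round(np.degrees(np.arctan2(ty[1],ty[0]))-f[2],1),'F',s['contact_force'].round(1),'T',s['wrist_torque'].round(2),'open',round(s['opening'],3),'tz',tz.round(3))
E
python3 -c "
from go import *
where('rack');delta('rack',.07,0,.13);delta('rack',.07,0,.050)"; python3 -m creep --help | head -20
```

```text
t 0.5 rack [-227.9  333.6  231.3] yaw 69.1 F [-0.   0.7 -0.2] T [ 0.03 -0.01 -0.01] open 1.0 tz [-0. -0. -1.]
rack (0.07, 0, 0.13) -> [-15.9   -8.2    4.05] turn 13.81
rack (0.07, 0, 0.05) -> [-15.9   -8.2    7.25] turn 13.81invalid input: not JSON, or not a number
```

```bash
python3 -m creep '[-15.9,-8.2,4,13.8, -15.9,-8.2,4,13.8, -15.9,-8.2,4,13.8, -15.9,-8.2,4,13.8, -15.9,-8.2,4,13.8, -15.9,-8.2,4,13.8, -15.9,-8.2,4,13.8, -15.9,-8.2,4,13.8, -15.9,-8.2,4,13.8, -15.9,-8.2,4,13.8, -15.9,-8.2,4,13.8, -15.9,-8.2,4,13.8, -15.9,-8.2,4,13.8]' 135 30; python3 -c "
from go import *
where('rack');delta('rack',.07,0,.050)"
```

```text
time: 1.58
eef_pos: [0.5599, 0.2557, 0.1307]
tcp_rot: [0.733, 0.68, -0.0, -0.0]
contact_force: [-1.1, 0.2, 0.0]
opening: 0.469
t 1.58 rack [ 71.1  -1.9 130.7] yaw -0.2 F [-1.1  0.2  0. ] T [-0.01 -0.03 -0.02] open 0.469 tz [-0.001 -0.    -1.   ]
rack (0.07, 0, 0.05) -> [ 0.08 -0.04  3.23] turn -0.04
```

Run:
```python
from ov import *
ims={n:imaging.read_camera(n) for n in("side","top")}
draw([],'a1',ims)
```

```text
(no output)
```

View pics/side_a1.png

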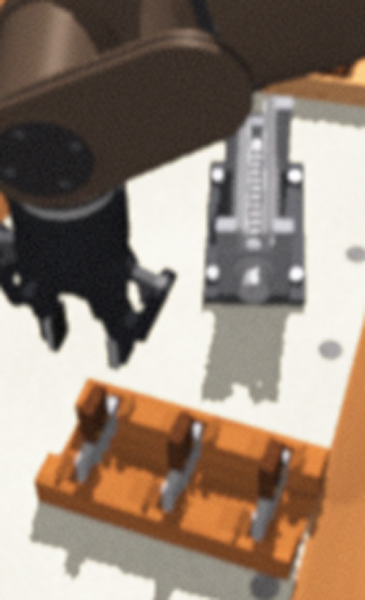

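```bash
python3 -m creep '[0.1,0,1.5,0, 0.1,0,2.6,0, 0.1,0,3.2,0, 0.1,0,3.2,0, 0.1,0,3.2,0]'; python3 -c "
from go import *
where('rack')"; python3 -m creep '[0,0,0,0, 0,0,0,0, 0,0,0,0, 0,0,0,0, 0,0,0,0, 0,0,0,0]' 255 30; python3 -c "
from go import *
where('rack')"
```

```text
time: 2.1
eef_pos: [0.5579, 0.2616, 0.051]
tcp_rot: [0.731, 0.683, -0.001, -0.0]
contact_force: [-0.4, 0.1, -0.2]
opening: 0.469
t 2.1 rack [68.7  3.8 51. ] yaw 0.2 F [-0.4  0.1 -0.2] T [ 0.03  0.01 -0.03] open 0.469 tz [-0.001 -0.    -1.   ]
time: 2.6
eef_pos: [0.5606, 0.2611, 0.0538]
tcp_rot: [0.732, 0.682, 0.002, 0.001]
contact_force: [-0.3, 1.9, 6.6]
opening: 0.132
t 2.6 rack [71.5  3.5 53.8] yaw 0.0 F [-0.3  1.9  6.6] T [0.3  0.15 0.01] open 0.132 tz [ 0.004  0.002 -1.   ]
```

```bash
python3 -m creep '[0,0,0,0, 0,0,0,0]'; python3 -m creep '[0,0,-1,0, 0,0,-2,0, 0,0,-4,0, 0,0,-5,0, 0,0,-5,0, 0,0,-5,0]'; python3 -c "
from go import *
where('rack');delta('unit',0,0,.15)"
```

```text
time: 2.77
eef_pos: [0.5607, 0.2611, 0.0538]
tcp_rot: [0.732, 0.682, 0.002, 0.001]
contact_force: [-1.2, 1.6, 6.2]
opening: 0.137
time: 3.27
eef_pos: [0.5606, 0.2604, 0.1794]
tcp_rot: [0.732, 0.682, 0.002, 0.001]
contact_force: [-0.4, -0.9, -1.9]
opening: 0.132
t 3.27 rack [ 71.5   2.8 179.4] yaw 0.0 F [-0.4 -0.9 -1.9] T [ 0.02  0.08 -0.03] open 0.132 tz [ 0.006  0.001 -1.   ]
unit (0, 0, 0.15) -> [-10.49  -1.58   1.15] turn -3.63
```

Run:
```python
from ov import *
ims={n:imaging.read_camera(n) for n in("side","top")}
pickle.dump(ims,open('ims.pkl','wb'))
x0,y0,x1,y1=200,180,400,380
cv2.imwrite('pics/side_b1.png',cv2.resize(ims['side'][y0:y1,x0:x1,::-1],None,fx=3,fy=3,interpolation=cv2.INTER_CUBIC))
```

```text
(no output)
```

View pics/side_b1.png

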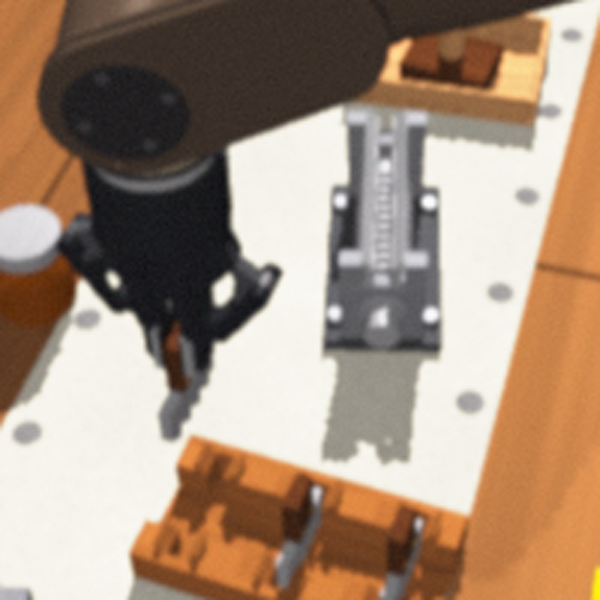

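```bash
python3 -m creep '[-10.5,-1.6,0,-3.6, -10.5,-1.6,0,-3.6, -10.5,-1.6,0,-3.6, -10.5,-1.6,0,-3.6, -10.5,-1.6,0,-3.6, -10.5,-1.6,0,-3.6, -10.5,-1.6,0.3,-3.6, -10.5,-1.6,0.6,-3.6, -10.5,-1.6,0.6,-3.6]'; python3 -c "
from go import *
where('unit');delta('unit',0,0,.15)
x0,y0,x1,y1=220,170,420,320
for n in ('side','top'): cv2.imwrite(f'pics/{n}_b2.png',cv2.resize(imaging.read_camera(n)[y0:y1,x0:x1,::-1],None,fx=4,fy=4,interpolation=cv2.INTER_CUBIC))
"
```

```text
time: 4.12
eef_pos: [0.498, 0.0008, 0.1572]
tcp_rot: [0.617, 0.787, -0.002, -0.004]
contact_force: [-0.0, 0.7, -2.0]
opening: 0.138
t 4.12 unit [ -5.    0.3 157.2] yaw -0.3 F [-0.   0.7 -2. ] T [-0.04 -0.01 -0.03] open 0.138 tz [-0.008  0.002 -1.   ]
unit (0, 0, 0.15) -> [-0.01  0.2   0.29] turn -0.07
```

View pics/side_b2.png

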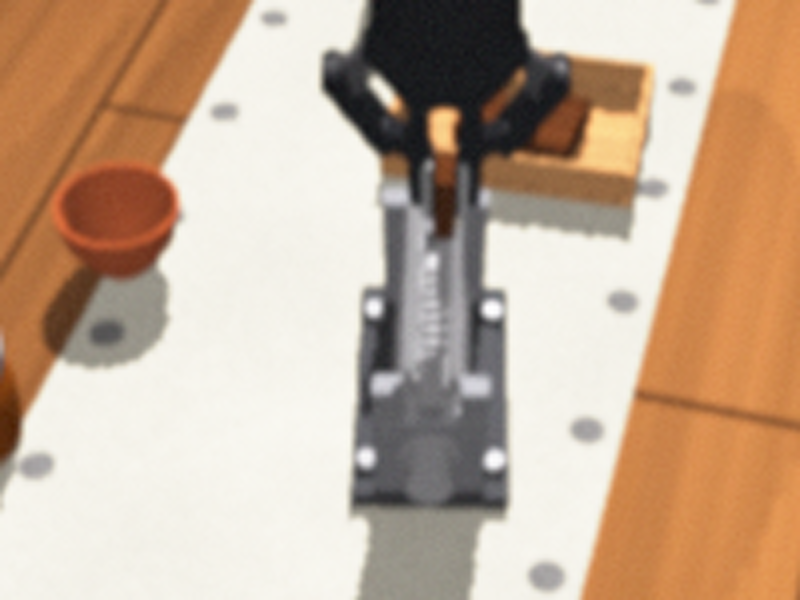

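View pics/top_b2.png

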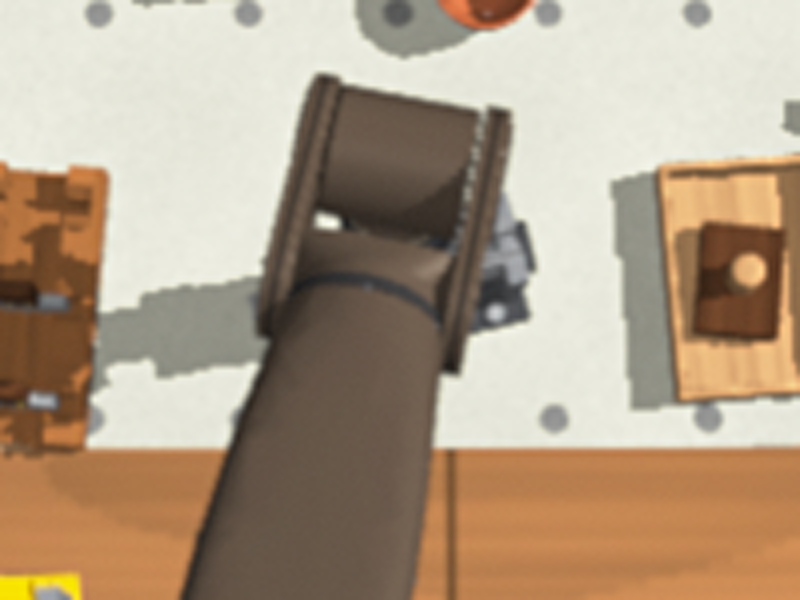

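```bash
cat > chk.py <<'E'
from ov import *
from go import RK as RP, UN
def chk(out,pose,tips,frame=UN,ims=None,cam='side',x0=220,y0=170,x1=420,y1=320,f=4):
    # pose: leaf x,y in frame
    im=imaging.read_camera(cam) if ims is None else ims[cam]
    c=cv2.resize(im[y0:y1,x0:x1,::-1],None,fx=f,fy=f,interpolation=cv2.INTER_CUBIC)
    x,y=pose; z=tips
    L=box(x-.006,x+.006,y-.014,y+.014,z+.034,z+.074)+box(x-.004,x+.004,y-.031,y+.031,z,z+.034)
    rails=[(np.array([s*.00625,-.068,.089]),np.array([s*.00625,.068,.089])) for s in(-1,1)]
    for segs,col in ((L,(0,255,255)),(rails,(0,255,0))):
        for a,b in place(segs,frame):
            p=(proj(cam,[a,b])+.5-[x0,y0])*f
            cv2.line(c,tuple(int(v*8) for v in p[0]),tuple(int(v*8) for v in p[1]),col,1,cv2.LINE_AA,3)
    cv2.imwrite(f'pics/{out}.png',c)
E
python3 - <<'E'
from chk import *
chk('b3',(0,0),.110)
E
```

```text
(no output)
```

View pics/b3.png

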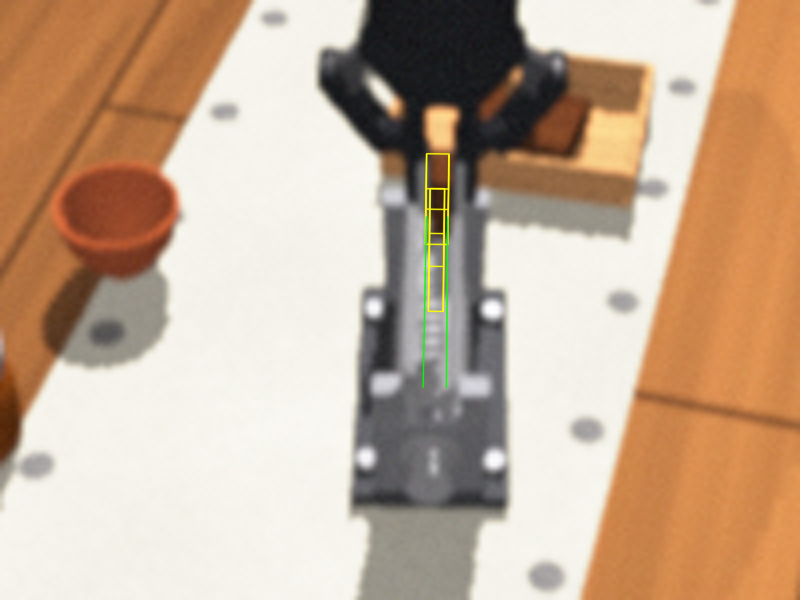

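```bash
python3 -m creep '[0,0.16,0,0, 0,0.16,0.5,0, 0,0.16,1,0, 0,0.16,1.3,0, 0,0.16,1.3,0]';  python3 -m creep '[0,0,0,0]'; python3 -c "
from go import *
where('unit')"
```

```text
time: 4.68
eef_pos: [0.5076, 0.0029, 0.1353]
tcp_rot: [0.615, 0.789, 0.001, 0.001]
contact_force: [-9.2, 2.3, 23.5]
opening: 0.133
time: 4.77
eef_pos: [0.5076, 0.0029, 0.1354]
tcp_rot: [0.615, 0.789, 0.001, 0.002]
contact_force: [-8.8, 1.9, 22.4]
opening: 0.135
t 4.77 unit [4.800e+00 1.000e-01 1.354e+02] yaw -0.0 F [-8.8  1.9 22.4] T [ 0.29  1.82 -0.06] open 0.135 tz [ 0.003 -0.001 -1.   ]
```

```bash
python3 -m creep '[0,0,-0.4,0, 0,0,-0.6,0, 0,0,-0.6,0]'
python3 - <<'E'
from chk import *
from go import where
where('unit')
chk('b4',(0,0),.101)
where('unit')
E
```

```text
time: 5.02
eef_pos: [0.506, 0.0027, 0.1453]
tcp_rot: [0.615, 0.788, 0.001, 0.001]
contact_force: [-0.2, -0.2, -1.5]
opening: 0.133
t 5.02 unit [  3.2   0.2 145.3] yaw -0.1 F [-0.2 -0.2 -1.5] T [0.01 0.03 0.  ] open 0.133 tz [ 0.003 -0.001 -1.   ]
t 5.07 unit [  2.5   0.4 144.2] yaw -0.1 F [-0.4  0.7 -0.5] T [-0.03  0.01  0.02] open 0.13 tz [ 0.001 -0.    -1.   ]
```

View pics/b4.png

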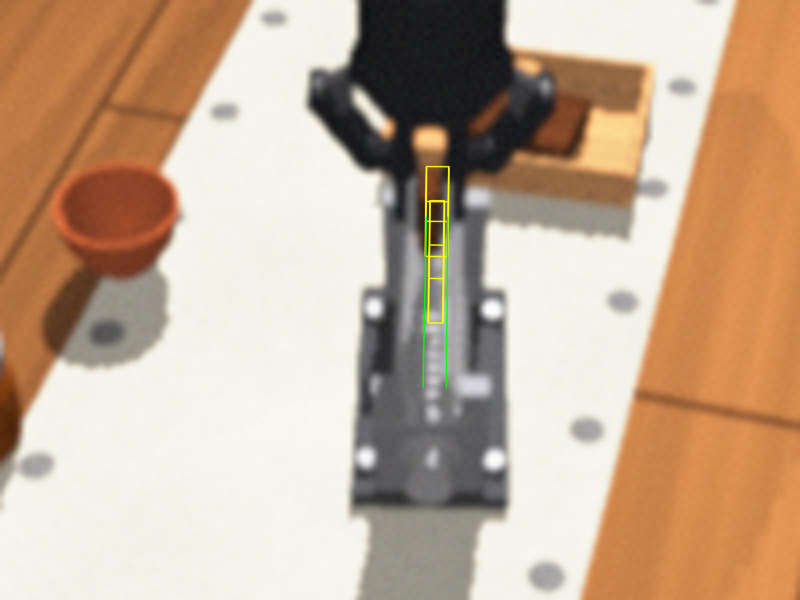

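```bash
python3 -m creep '[0,-0.11,0,0, 0,-0.11,0,0, 0,-0.11,0,0]';python3 -m creep '[0,0,0.2,0, 0,0,0.4,0, 0,0,0.6,0, 0,0,0.6,0]'; python3 -c "
from go import *
where('unit')"
```

```text
time: 5.32
eef_pos: [0.5013, 0.0016, 0.1428]
tcp_rot: [0.616, 0.788, -0.0, -0.001]
contact_force: [-0.3, 0.7, -1.6]
opening: 0.136
time: 5.65
eef_pos: [0.5018, 0.0015, 0.1274]
tcp_rot: [0.616, 0.788, 0.0, -0.0]
contact_force: [1.3, 1.2, -1.9]
opening: 0.135
t 5.65 unit [-1.100e+00  1.000e-01  1.274e+02] yaw -0.2 F [ 1.3  1.2 -1.9] T [ 0.06 -0.31 -0.04] open 0.135 tz [-0.001  0.001 -1.   ]
```

```bash
python3 -m creep '[0,0.03,0.15,0, 0,0.03,0.3,0, 0,0.03,0.3,0]';python3 -m creep '[0,0,0.04,0, 0,0,0.08,0, 0,0,0.08,0]'; python3 -c "
from go import *
where('unit')"
```

```text
time: 5.9
eef_pos: [0.502, 0.0018, 0.1202]
tcp_rot: [0.616, 0.788, -0.001, -0.001]
contact_force: [-0.9, -1.3, -2.1]
opening: 0.128
time: 6.15
eef_pos: [0.5027, 0.0017, 0.1192]
tcp_rot: [0.616, 0.788, -0.0, -0.0]
contact_force: [-1.0, -0.6, -1.9]
opening: 0.133
t 6.15 unit [ -0.2   0.  119.2] yaw -0.2 F [-1.  -0.6 -1.9] T [ 0.04  0.   -0.01] open 0.133 tz [-0.  0. -1.]
```

```bash
for i in 1 2 3 4; do python3 -m creep '[0,0,0.04,0, 0,0,0.04,0]'|egrep 'pos|force'; done
```

```text
eef_pos: [0.5027, 0.0016, 0.1183]
contact_force: [-0.2, 0.1, -1.2]
eef_pos: [0.5027, 0.0017, 0.1172]
contact_force: [0.5, 0.1, -1.4]
eef_pos: [0.5027, 0.0017, 0.1162]
contact_force: [1.2, -0.5, -1.4]
eef_pos: [0.5026, 0.0017, 0.1151]
contact_force: [-0.2, -0.1, -1.1]
```

```bash
for i in 1 2 3 ; do python3 -m creep '[0,0,0.04,0, 0,0,0.04,0]'|egrep 'pos|force'; done
```

```text
eef_pos: [0.5028, 0.0016, 0.1143]
contact_force: [-0.1, 0.3, -1.5]
eef_pos: [0.503, 0.0016, 0.114]
contact_force: [-1.2, 0.3, 2.3]
eef_pos: [0.5031, 0.0016, 0.1139]
contact_force: [-3.4, 0.9, 7.6]
```

```bash
for i in 1 2 3 4 5 6 7 8; do python3 -m creep '[0.04,0,0,0, 0.04,0,0,0]'|egrep 'pos|force'|tr '\n' ' '; echo; done
```

```text
eef_pos: [0.5031, 0.0019, 0.1139] contact_force: [-2.3, -1.9, 6.3] 
eef_pos: [0.5032, 0.0024, 0.1139] contact_force: [-2.6, -2.8, 5.4] 
eef_pos: [0.5033, 0.0034, 0.1139] contact_force: [-1.9, -4.5, 4.9] 
eef_pos: [0.5034, 0.0044, 0.114] contact_force: [1.0, -3.2, 4.9] 
eef_pos: [0.5033, 0.0055, 0.1139] contact_force: [-0.1, -3.1, 5.6] 
eef_pos: [0.5032, 0.0064, 0.114] contact_force: [0.4, -3.7, 6.2] 
eef_pos: [0.503, 0.0075, 0.114] contact_force: [0.7, -3.9, 5.4] 
eef_pos: [0.5028, 0.0085, 0.114] contact_force: [0.8, -4.0, 4.7]
```

```bash
for i in 1 2 3 4 5 6 7 8; do python3 -m creep '[0.04,0,0,0, 0.04,0,0,0]'|egrep 'pos|force'|tr '\n' ' '; echo; done; python3 -c "
from go import *
where('unit')"
```

```text
eef_pos: [0.5025, 0.0095, 0.1139] contact_force: [1.4, -3.3, 5.0] 
eef_pos: [0.5023, 0.0106, 0.1139] contact_force: [0.2, -3.6, 6.5] 
eef_pos: [0.502, 0.0115, 0.1139] contact_force: [1.2, -4.4, 5.0] 
eef_pos: [0.5018, 0.0123, 0.1139] contact_force: [1.0, -2.9, 4.8] 
eef_pos: [0.5015, 0.0135, 0.114] contact_force: [0.0, -4.5, 5.8] 
eef_pos: [0.5013, 0.0144, 0.114] contact_force: [1.1, -3.2, 5.5] 
eef_pos: [0.5011, 0.0154, 0.114] contact_force: [0.6, -3.4, 6.1] 
eef_pos: [0.5008, 0.0165, 0.114] contact_force: [1.9, -3.3, 6.1] 
t 9.98 unit [  1.6  14.8 114. ] yaw -0.2 F [ 1.9 -3.3  6.1] T [-0.66 -0.19 -0.04] open 0.134 tz [ 0.005 -0.002 -1.   ]
```

```bash
python3 -m creep '[0,0,-1,0, 0,0,-2,0, 0,0,-2.8,0, 0,0,-2.8,0, 0,0,-2.8,0]'; python3 -c "
from go import *
where('unit');delta('rack',.0708,.0030,.12)"
```

```text
time: 10.4
eef_pos: [0.4989, 0.0176, 0.1821]
tcp_rot: [0.616, 0.788, 0.001, 0.0]
contact_force: [-0.8, -0.1, -2.6]
opening: 0.133
t 10.4 unit [  0.   16.4 182.1] yaw -0.2 F [-0.8 -0.1 -2.6] T [-0.02 -0.04 -0.02] open 0.133 tz [ 0.001  0.001 -1.   ]
rack (0.0708, 0.003, 0.12) -> [8.84 4.71 2.49] turn 3.61
```

```bash
python3 -m creep '[8.85,4.7,0,3.6, 8.85,4.7,0,3.6, 8.85,4.7,0,3.6, 8.85,4.7,0,3.6, 8.85,4.7,0,3.6, 8.85,4.7,0,3.6, 8.85,4.7,0,3.6, 8.85,4.7,1.2,3.6, 8.85,4.7,2.4,3.6, 8.85,4.7,2.4,3.6, 8.85,4.7,2.4,3.6]'; python3 -c "
from go import *
where('rack')
x0,y0,x1,y1=230,300,380,412
cv2.imwrite('pics/c1.png',cv2.resize(imaging.read_camera('side')[y0:y1,x0:x1,::-1],None,fx=5,fy=5,interpolation=cv2.INTER_CUBIC))
delta('rack',.0708,.0030,.09)"
```

```text
time: 11.32
eef_pos: [0.5561, 0.2593, 0.1175]
tcp_rot: [0.732, 0.682, -0.004, -0.002]
contact_force: [0.4, 0.7, -1.3]
opening: 0.135
t 11.32 rack [ 67.1   1.4 117.5] yaw 0.0 F [ 0.4  0.7 -1.3] T [ 0.05 -0.    0.03] open 0.135 tz [-0.01  -0.002 -1.   ]
rack (0.0708, 0.003, 0.09) -> [0.04 0.07 1.22] turn 0.01
```

View pics/c1.png

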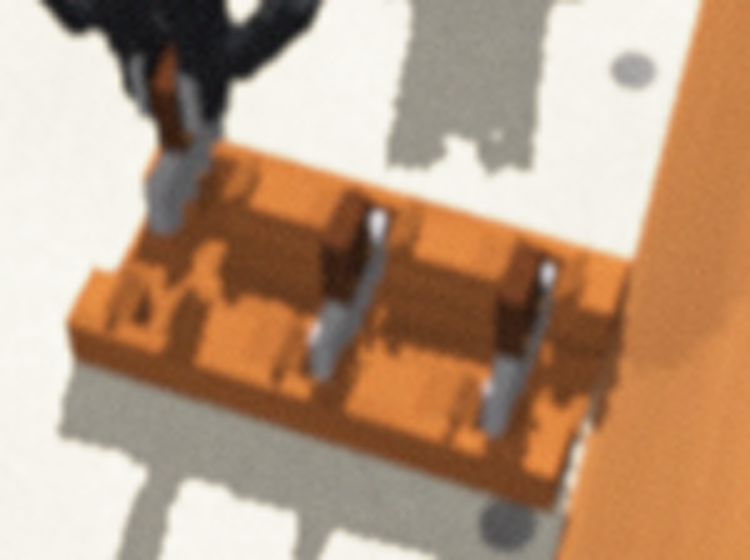

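Let it settle, then re-measure.

```bash
python3 -m creep '[0,0,0,0, 0,0,0,0]' >/dev/null; python3 -c "
from go import *
where('rack')
delta('rack',.0708,.0030,.09)"
```

```text
t 11.53 rack [ 71.7   2.7 124.5] yaw 0.0 F [-0.6  0.5 -1.9] T [ 0.08 -0.03  0.02] open 0.134 tz [ 0.003  0.001 -1.   ]
rack (0.0708, 0.003, 0.09) -> [ 0.01 -0.04  1.38] turn 0.0
```

```bash
python3 -m creep '[0,-0.01,0.8,0, 0,-0.01,1.6,0, 0,-0.01,2.0,0, 0,-0.01,2.0,0, 0,-0.01,2.0,0]'; python3 -m creep '[0,0,0.3,0, 0,0,0.6,0, 0,0,0.6,0, 0,0,0.6,0]';python3 -c "
from go import *
where('rack')"
```

```text
time: 11.95
eef_pos: [0.5596, 0.2602, 0.073]
tcp_rot: [0.732, 0.682, 0.0, 0.0]
contact_force: [0.6, -0.2, -1.8]
opening: 0.139
time: 12.28
eef_pos: [0.5589, 0.2602, 0.0569]
tcp_rot: [0.732, 0.682, -0.0, -0.0]
contact_force: [0.1, -0.8, -0.8]
opening: 0.134
t 12.28 rack [69.8  2.4 56.9] yaw 0.1 F [ 0.1 -0.8 -0.8] T [ 0.02  0.03 -0.01] open 0.134 tz [-0.001 -0.    -1.   ]
```

```bash
python3 -m creep '[0,0,0.08,0, 0,0,0.12,0, 0,0,0.12,0]'|egrep 'pos|force';python3 -m creep '[0,0,0,0, 0,0,0,0, 0,0,0,0, 0,0,0,0]' 160 30; python3 -m creep '[0,0,-1,0, 0,0,-2,0, 0,0,-3,0, 0,0,-3,0, 0,0,-3,0]'; python3 -c "
from go import *
where('rack')
x0,y0,x1,y1=230,300,380,412
cv2.imwrite('pics/c2.png',cv2.resize(imaging.read_camera('side')[y0:y1,x0:x1,::-1],None,fx=5,fy=5,interpolation=cv2.INTER_CUBIC))
delta('rack',0,0.002,.125)"
```

```text
eef_pos: [0.5591, 0.2603, 0.0542]
contact_force: [-0.5, 0.8, -1.6]
time: 12.87
eef_pos: [0.5596, 0.2604, 0.0549]
tcp_rot: [0.731, 0.682, 0.0, 0.0]
contact_force: [0.4, 0.5, -0.6]
opening: 0.374
time: 13.28
eef_pos: [0.5608, 0.2607, 0.1318]
tcp_rot: [0.731, 0.682, 0.002, 0.001]
contact_force: [0.8, 0.1, 0.2]
opening: 0.373
t 13.28 rack [ 71.6   3.1 131.8] yaw 0.1 F [0.8 0.1 0.2] T [-0.03  0.04 -0.03] open 0.373 tz [ 0.005  0.001 -1.   ]
rack (0, 0.002, 0.125) -> [-0.02 -2.81  0.19] turn 0.01
```

View pics/c2.png

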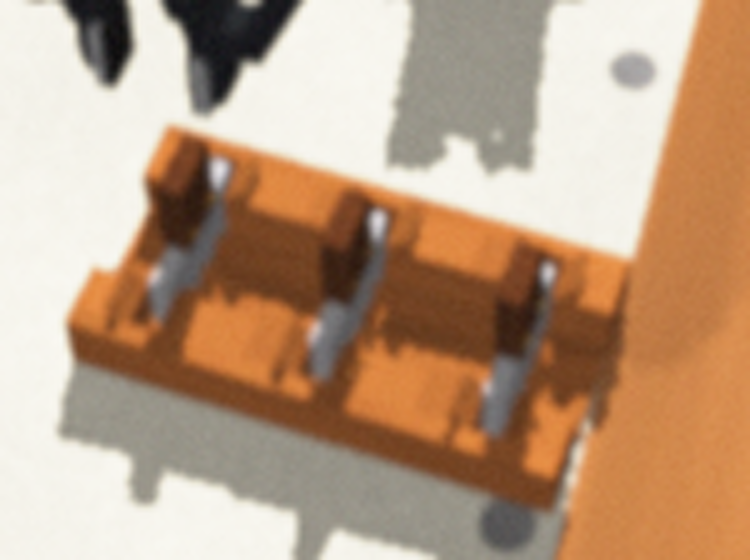

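```bash
python3 -m creep '[0,-2.8,0,0, 0,-2.8,0,0, 0,-2.8,0,0, 0,-2.8,0,0]'|grep pos; python3 -c "
from go import *
where('rack');delta('rack',0,0.002,.052)"
```

```text
eef_pos: [0.487, 0.2649, 0.1271]
t 13.67 rack [ -2.2   2.1 127.1] yaw 0.1 F [ 0.5  0.3 -0.1] T [ 0.   -0.02 -0.01] open 0.372 tz [-0.004 -0.001 -1.   ]
rack (0, 0.002, 0.052) -> [0.  0.1 3. ] turn 0.02
```

```bash
python3 -m creep '[0,0,0,0, 0,0,1,0, 0,0,2,0, 0,0,2.9,0, 0,0,3.1,0, 0,0,3.1,0, 0,0,3.1,0]'|egrep 'pos|force'; python3 -c "
from go import *
where('rack')"; python3 -m creep '[0,0,0,0, 0,0,0,0, 0,0,0,0, 0,0,0,0, 0,0,0,0, 0,0,0,0]' 255 30; python3 -c "
from go import *
where('rack')"
```

```text
eef_pos: [0.4905, 0.2652, 0.0523]
contact_force: [0.2, 0.8, 1.0]
t 14.25 rack [ 1.2  2.6 52.3] yaw 0.0 F [0.2 0.8 1. ] T [ 0.02 -0.05 -0.02] open 0.375 tz [ 0.001  0.    -1.   ]
time: 14.75
eef_pos: [0.491, 0.2656, 0.0538]
tcp_rot: [0.732, 0.682, 0.002, 0.001]
contact_force: [-0.7, -0.6, 7.6]
opening: 0.131
t 14.75 rack [ 1.6  3.1 53.8] yaw 0.1 F [-0.7 -0.6  7.6] T [-0.03 -0.03 -0.01] open 0.131 tz [ 0.004  0.001 -1.   ]
```

```bash
python3 -m creep '[0,0,-1,0, 0,0,-2.5,0, 0,0,-4,0, 0,0,-5,0, 0,0,-5,0, 0,0,-5,0]'|egrep 'pos|force'; python3 -c "
from go import *
where('rack');delta('unit',0,-.007,.15)"
```

```text
eef_pos: [0.4898, 0.2654, 0.1779]
contact_force: [0.1, -0.0, -3.2]
t 15.25 rack [  0.5   2.7 177.9] yaw 0.1 F [ 0.1 -0.  -3.2] T [0.01 0.07 0.02] open 0.131 tz [ 0.003  0.001 -1.   ]
unit (0, -0.007, 0.15) -> [-10.75   1.35   1.11] turn -3.63
```

```bash
python3 -m creep '[-10.75,1.35,0,-3.6, -10.75,1.35,0,-3.6, -10.75,1.35,0,-3.6, -10.75,1.35,0,-3.6, -10.75,1.35,0,-3.6, -10.75,1.35,0,-3.6, -10.75,1.35,0,-3.6, -10.75,1.35,0.5,-3.6, -10.75,1.35,1.0,-3.6, -10.75,1.35,1.0,-3.6, -10.75,1.35,1.0,-3.6]'|grep pos; python3 -m creep '[0,0,0,0, 0,0,0,0]'|egrep 'pos|force'; python3 -c "
from go import *
where('unit');delta('unit',0,-.007,.13)"
```

```text
eef_pos: [0.5018, -0.0046, 0.1484]
eef_pos: [0.5042, -0.0046, 0.1517]
contact_force: [1.5, 0.3, -2.2]
t 16.33 unit [ -0.3  -6.5 151.7] yaw -0.1 F [ 1.5  0.3 -2.2] T [ 0.02 -0.02  0.02] open 0.133 tz [-0.  0. -1.]
unit (0, -0.007, 0.13) -> [-0.02  0.01  0.87] turn -0.02
```

```bash
python3 -m creep '[0,0,0.4,0, 0,0,0.8,0, 0,0,0.8,0, 0,0,0.8,0]'|egrep 'pos|force'; python3 -m creep '[0,0,0.2,0, 0,0,0.44,0, 0,0,0.44,0, 0,0,0.44,0]'|egrep 'pos|force'
```

```text
eef_pos: [0.5034, -0.0049, 0.1306]
contact_force: [0.5, -0.6, -2.2]
eef_pos: [0.5038, -0.0052, 0.1202]
contact_force: [-1.1, 1.1, -2.0]
```

```bash
python3 -m creep '[0,0,0.1,0, 0,0,0.2,0, 0,0,0.2,0]'|egrep 'pos|force'; for i in 1 2 ; do python3 -m creep '[0,0,0.04,0, 0,0,0.04,0]'|egrep 'pos|force'; done
```

```text
eef_pos: [0.5039, -0.0052, 0.1154]
contact_force: [0.5, 0.5, -2.3]
eef_pos: [0.5043, -0.0053, 0.115]
contact_force: [0.1, -0.3, -1.5]
eef_pos: [0.5044, -0.0053, 0.1148]
contact_force: [-2.8, -0.2, 4.7]
```

```bash
python3 -m creep '[0,0,0.03,0, 0,0,0.03,0]'|egrep 'pos|force'; for i in 1 2 3 4 5 6 7 8; do python3 -m creep '[0.04,0,0,0, 0.04,0,0,0]'|egrep 'pos|force'|tr '\n' ' '; echo; done
```

```text
eef_pos: [0.5046, -0.0053, 0.1147]
contact_force: [-4.5, 0.1, 7.8]
eef_pos: [0.5045, -0.005, 0.1147] contact_force: [-2.2, -2.1, 6.8] 
eef_pos: [0.5046, -0.0046, 0.1148] contact_force: [-2.1, -3.1, 5.9] 
eef_pos: [0.5048, -0.0037, 0.1147] contact_force: [-1.4, -3.8, 4.8] 
eef_pos: [0.5048, -0.0026, 0.1147] contact_force: [-0.1, -4.4, 5.8] 
eef_pos: [0.5048, -0.0017, 0.1146] contact_force: [1.0, -4.1, 5.4] 
eef_pos: [0.5046, -0.0009, 0.1146] contact_force: [0.6, -4.5, 4.0] 
eef_pos: [0.5045, -0.0002, 0.1146] contact_force: [1.4, -6.3, 4.4] 
eef_pos: [0.5043, 0.0006, 0.1146] contact_force: [0.7, -6.1, 4.1]
```

```bash
for i in 1 2 3 4 ; do python3 -m creep '[0.04,0,0,0, 0.04,0,0,0]'|egrep 'pos|force'|tr '\n' ' '; echo; done
```

```text
eef_pos: [0.5041, 0.0015, 0.1146] contact_force: [1.3, -7.0, 3.9] 
eef_pos: [0.5039, 0.0024, 0.1146] contact_force: [2.4, -6.3, 3.4] 
eef_pos: [0.5038, 0.0033, 0.1147] contact_force: [1.2, -7.6, 5.2] 
eef_pos: [0.5035, 0.0043, 0.1148] contact_force: [0.6, -6.5, 3.4]
```

```bash
for i in 1 2 3 4 ; do python3 -m creep '[0.04,0,0,0, 0.04,0,0,0]'|egrep 'pos|force'|tr '\n' ' '; echo; done;  python3 - <<'E'
from chk import *
from go import where
where('unit')
chk('d1',(0,.009),.067)
E
```

```text
eef_pos: [0.5033, 0.0053, 0.1147] contact_force: [1.2, -6.4, 4.3] 
eef_pos: [0.5031, 0.0062, 0.1148] contact_force: [1.4, -7.1, 5.2] 
eef_pos: [0.5028, 0.0073, 0.1148] contact_force: [1.0, -6.4, 4.4] 
eef_pos: [0.5026, 0.0082, 0.1148] contact_force: [0.1, -7.3, 5.3] 
t 20.42 unit [  1.3   6.4 114.8] yaw -0.1 F [ 0.1 -7.3  5.3] T [-1.45 -0.17  0.03] open 0.136 tz [ 0.006 -0.005 -1.   ]
```

View pics/d1.png

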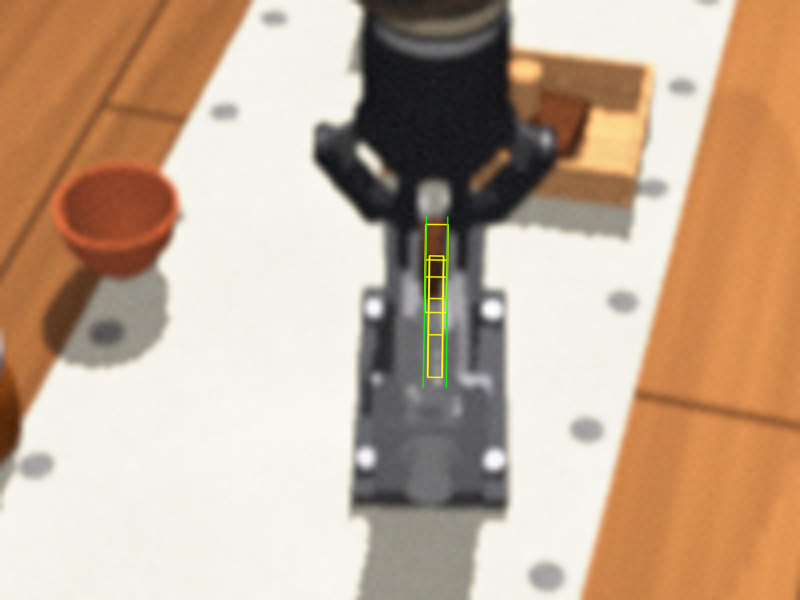

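```bash
python3 -m creep '[0,0,-0.16,0, 0,0,-0.16,0, 0,0,-0.16,0]'|egrep 'pos|force'|tr '\n' ' '; echo; for i in 1 2 3 4 ; do python3 -m creep '[0,0,0.04,0, 0,0,0.04,0]'|egrep 'pos|force'|tr '\n' ' '; echo; done
```

```text
eef_pos: [0.5009, 0.0102, 0.1173] contact_force: [0.5, -2.3, 1.0] 
eef_pos: [0.501, 0.0103, 0.117] contact_force: [-0.7, -2.2, 5.6] 
eef_pos: [0.5012, 0.0102, 0.1169] contact_force: [-1.6, -1.8, 9.4] 
eef_pos: [0.5013, 0.0101, 0.1167] contact_force: [-3.3, -2.7, 12.8] 
eef_pos: [0.5015, 0.0101, 0.1165] contact_force: [-4.4, -2.2, 16.9]
```

```bash
python3 -m creep '[0,0,-0.14,0, 0,0,-0.14,0, 0,0,-0.14,0]'|egrep 'pos|force'|tr '\n' ' '; python3 -m creep '[0,0,0,0, 0,0,0,0, 0,0,0,0]' 185 30
python3 - <<'E'
from chk import *
from go import where
where('unit')
chk('d2',(0,.010),.067)
E
```

```text
eef_pos: [0.5004, 0.0108, 0.117] contact_force: [-0.5, 0.2, 6.0] time: 21.88
eef_pos: [0.4995, 0.0107, 0.1155]
tcp_rot: [0.616, 0.788, -0.0, -0.001]
contact_force: [-0.5, 0.6, 0.1]
opening: 0.279
t 21.88 unit [ -1.1   9.5 115.5] yaw -0.2 F [-0.5  0.6  0.1] T [-0.03 -0.    0.04] open 0.279 tz [-0.002  0.001 -1.   ]
```

View pics/d2.png

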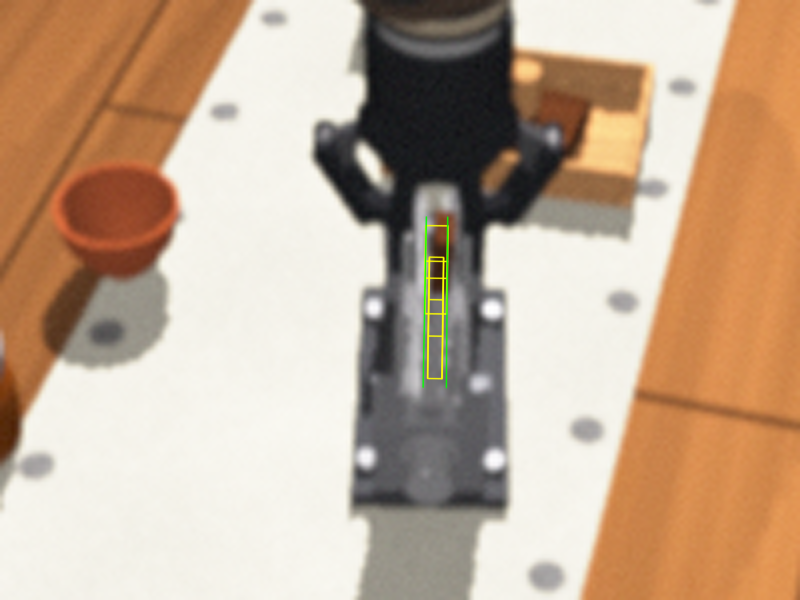

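Run:
```python
from go import *
im=imaging.read_camera('side')
cv2.imwrite('pics/d3.png',cv2.resize(im[205:280,290:365,::-1],None,fx=8,fy=8,interpolation=cv2.INTER_CUBIC))
```

```text
(no output)
```

View pics/d3.png

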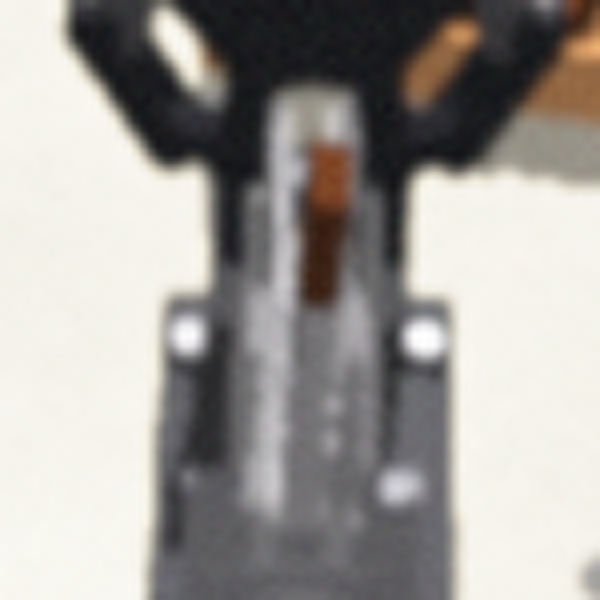

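```bash
python3 -m creep '[0,0,0,0, 0,0,0,0, 0,0,0,0, 0,0,0,0]' 255 60;  python3 -c "
from go import *
where('unit')"; for i in 1 2 3 ; do python3 -m creep '[-0.04,0,0,0, -0.04,0,0,0]'|egrep 'pos|force'|tr '\n' ' '; echo; done
```

```text
time: 22.32
eef_pos: [0.5002, 0.0103, 0.1163]
tcp_rot: [0.616, 0.788, -0.0, -0.0]
contact_force: [1.1, 0.8, -1.3]
opening: 0.125
t 22.32 unit [ -0.5   9.  116.3] yaw -0.2 F [ 1.1  0.8 -1.3] T [ 0.03 -0.09 -0.03] open 0.125 tz [-0.  0. -1.]
eef_pos: [0.5003, 0.0092, 0.1163] contact_force: [0.2, 0.1, -0.8] 
eef_pos: [0.5007, 0.0082, 0.1164] contact_force: [-0.0, -0.7, -1.8] 
eef_pos: [0.501, 0.0072, 0.1165] contact_force: [-0.3, -0.7, -1.1]
```

```bash
for i in 1 2 3 4; do python3 -m creep '[0,0,0.03,0, 0,0,0.03,0]'|egrep 'pos|force'|tr '\n' ' '; echo; done
```

```text
eef_pos: [0.5012, 0.0072, 0.1162] contact_force: [-0.3, -0.7, 0.1] 
eef_pos: [0.5013, 0.0073, 0.116] contact_force: [-2.0, 0.1, 4.5] 
eef_pos: [0.5014, 0.0073, 0.116] contact_force: [-4.6, -0.4, 8.4] 
eef_pos: [0.5016, 0.0073, 0.1159] contact_force: [-4.9, 0.5, 11.3]
```

```bash
for i in 1 2 3 4 5 6 7 8 9 10; do python3 -m creep '[-0.04,0,0,0, -0.04,0,0,0]'|egrep 'pos|force'|tr '\n' ' '; echo; done
```

```text
eef_pos: [0.5016, 0.007, 0.1159] contact_force: [-5.4, 2.5, 12.0] 
eef_pos: [0.5017, 0.0067, 0.116] contact_force: [-5.9, 4.8, 12.2] 
eef_pos: [0.5023, 0.0058, 0.116] contact_force: [-5.7, 4.9, 12.4] 
eef_pos: [0.5027, 0.005, 0.116] contact_force: [-3.4, 4.5, 12.0] 
eef_pos: [0.5031, 0.0041, 0.1159] contact_force: [-4.3, 6.0, 9.3] 
eef_pos: [0.5033, 0.0036, 0.1159] contact_force: [-3.9, 7.3, 10.1] 
eef_pos: [0.5034, 0.0032, 0.1159] contact_force: [-3.2, 9.6, 12.1] 
eef_pos: [0.5037, 0.0025, 0.1159] contact_force: [-3.7, 10.5, 11.5] 
eef_pos: [0.504, 0.0018, 0.1159] contact_force: [-4.8, 9.7, 11.5] 
eef_pos: [0.5041, 0.001, 0.1159] contact_force: [-3.7, 9.9, 11.9]
```

```bash
python3 -m creep '[0,0,-0.1,0, 0,0,-0.1,0]' 185 60|egrep 'pos|force'|tr '\n' ' ';python3 -m creep '[0,0,-0.1,0, 0,0,-0.1,0]'|egrep 'pos|force|open'|tr '\n' ' '
python3 - <<'E'
from go import *
where('unit')
im=imaging.read_camera('side')
cv2.imwrite('pics/d4.png',cv2.resize(im[205:280,290:365,::-1],None,fx=8,fy=8,interpolation=cv2.INTER_CUBIC))
E
```

```text
eef_pos: [0.5042, -0.0024, 0.1168] contact_force: [0.6, 0.1, 0.2] eef_pos: [0.5037, -0.0027, 0.1187] contact_force: [0.6, -0.5, 0.9] opening: 0.278 t 25.48 unit [ -0.3  -4.5 118.7] yaw -0.2 F [ 0.6 -0.5  0.9] T [-0.03 -0.    0.03] open 0.278 tz [ 0.001 -0.001 -1.   ]
```

View pics/d4.png

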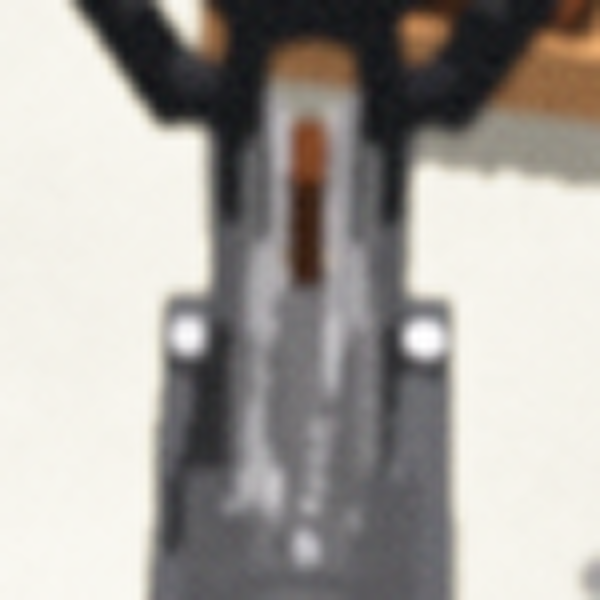

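```bash
python3 -m creep '[0,0,0.14,0, 0,0,0.14,0, 0,0,0.14,0, 0,0,0.14,0, 0,0,0.14,0]' 255 60|egrep 'pos|force|open'|tr '\n' ' ';echo; for i in 1 2 3; do python3 -m creep '[0.04,0,0,0, 0.04,0,0,0]'|egrep 'pos|force'|tr '\n' ' '; echo; done; python3 -c "
from go import *
for z in(61,67):
  for y in (-5,0,5,10):
    X,_=world('unit',0,(y+14)/1e3,(z+34)/1e3); Y,_=world('unit',0,(y-14)/1e3,(z+74)/1e3); print(z,y,((proj('side',[X,Y])+.5-[290,205])*8).round(0).tolist())"
```

```text
eef_pos: [0.5042, -0.0027, 0.1153] contact_force: [3.6, -0.0, -0.0] opening: 0.126 
eef_pos: [0.504, -0.0022, 0.1153] contact_force: [5.1, -3.4, -0.3] 
eef_pos: [0.5033, -0.0009, 0.1158] contact_force: [1.8, -3.1, 3.3] 
eef_pos: [0.5031, -0.0005, 0.1157] contact_force: [2.1, -5.2, 3.4] 
61 -5 [[311.0, 324.0], [313.0, 150.0]]
61 0 [[311.0, 336.0], [313.0, 162.0]]
61 5 [[311.0, 349.0], [313.0, 174.0]]
61 10 [[310.0, 362.0], [313.0, 187.0]]
67 -5 [[311.0, 308.0], [313.0, 134.0]]
67 0 [[311.0, 321.0], [313.0, 146.0]]
67 5 [[311.0, 334.0], [313.0, 158.0]]
67 10 [[311.0, 347.0], [313.0, 171.0]]
```

```bash
python3 -m creep '[0,0,0,0, 0,0,0,0, 0,0,0,0]' 160 60|egrep 'pos|force'|tr '\n' ' '; python3 -m creep '[0,0,-1.5,0, 0,0,-2.5,0, 1,0,-3,0, 2.5,0,-3,0, 4,0,-3,0, 5.5,0,-3,0, 7,0,-3,0, 7,0,-3,0, 7,0,-3,0]'
python3 - <<'E'
from chk import *
ims={n:imaging.read_camera(n) for n in("side","top")}
pickle.dump(ims,open('ims2.pkl','wb'))
chk('e_side',(0,-.005),.067,ims=ims,x0=290,y0=190,x1=365,y1=300,f=5)
chk('e_top',(0,-.005),.067,ims=ims,cam='top',x0=275,y0=205,x1=365,y1=275,f=8)
for n,(x0,y0,x1,y1,f) in {'side':(290,190,365,300,5),'top':(275,205,365,275,8)}.items():
    cv2.imwrite(f'pics/e_{n}_raw.png',cv2.resize(ims[n][y0:y1,x0:x1,::-1],None,fx=f,fy=f,interpolation=cv2.INTER_CUBIC))
E
```

```text
eef_pos: [0.5013, 0.0014, 0.114] contact_force: [0.0, 0.8, 0.5] time: 27.45
eef_pos: [0.4589, 0.1722, 0.1893]
tcp_rot: [0.614, 0.789, -0.001, -0.001]
contact_force: [0.9, 0.5, -1.0]
opening: 0.369
```

View pics/e_top_raw.png

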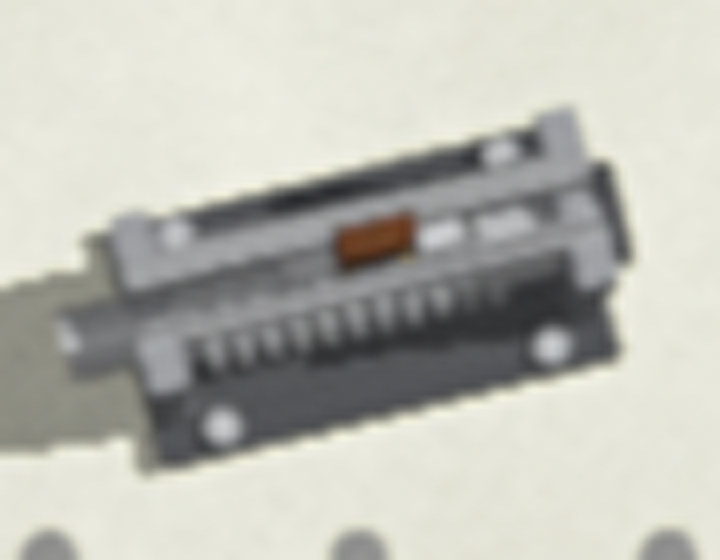

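View pics/e_top.png

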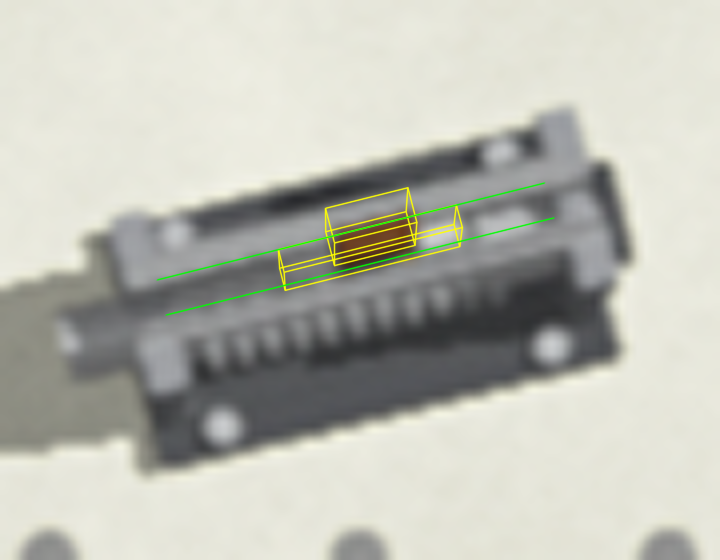

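View pics/e_side.png

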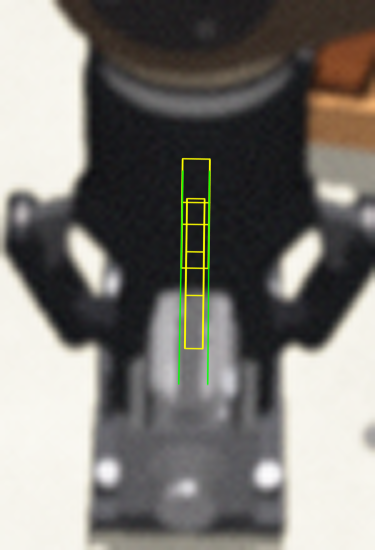

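View pics/e_side_raw.png

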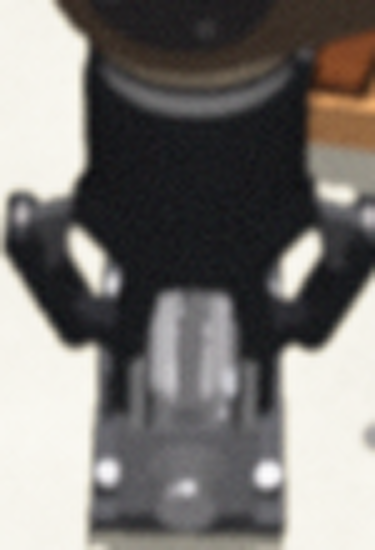

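```bash
python3 -c "
from go import *
where('unit');delta('unit',0,-.0065,.15);delta('unit',0,-.0065,.1155)"
```

```text
t 27.55 unit [ -0.4 173.9 189.5] yaw -0.1 F [-0.6  0.3  1.4] T [-0.01  0.02 -0.01] open 0.375 tz [-0.002 -0.    -1.   ]
unit (0, -0.0065, 0.15) -> [-7.22  0.04  1.58] turn -0.03
unit (0, -0.0065, 0.1155) -> [-7.22  0.04  2.96] turn -0.03
```

```bash
python3 -m creep '[-7.2,0.04,0,0, -7.2,0.04,0,0, -7.2,0.04,0,0, -7.2,0.04,0,0, -7.2,0.04,0,0, -7.2,0.04,0.6,0, -7.2,0.04,1.6,0, -7.2,0.04,2.4,0, -7.2,0.04,2.95,0, -7.2,0.04,2.95,0, -7.2,0.04,2.95,0]' 130 60|egrep 'pos|force';  python3 -c "
from go import *
where('unit')"; python3 -m creep '[0,0,0,0, 0,0,0,0, 0,0,0,0, 0,0,0,0, 0,0,0,0]' 255 60;python3 -c "
from go import *
where('unit')"
```

```text
eef_pos: [0.5042, -0.0047, 0.1155]
contact_force: [-0.3, -0.1, 0.1]
t 28.47 unit [ -0.3  -6.5 115.5] yaw -0.3 F [-0.3 -0.1  0.1] T [-0.04 -0.04 -0.02] open 0.489 tz [-0.003  0.001 -1.   ]
time: 28.88
eef_pos: [0.506, -0.0043, 0.1179]
tcp_rot: [0.616, 0.788, 0.001, 0.001]
contact_force: [-0.7, -1.3, 4.3]
opening: 0.121
t 28.88 unit [  1.5  -6.6 117.9] yaw -0.2 F [-0.7 -1.3  4.3] T [-0.09  0.04  0.  ] open 0.121 tz [ 0.003 -0.001 -1.   ]
```

```bash
for i in 1 2 3 4 5 ; do python3 -m creep '[0.04,0,0,0, 0.04,0,0,0]'|egrep 'pos|force'|tr '\n' ' '; echo; done
```

```text
eef_pos: [0.506, -0.0039, 0.1179] contact_force: [0.1, -2.8, 6.9] 
eef_pos: [0.5059, -0.0032, 0.1178] contact_force: [0.3, -3.2, 4.9] 
eef_pos: [0.5057, -0.0022, 0.1178] contact_force: [0.8, -2.8, 5.3] 
eef_pos: [0.5055, -0.0015, 0.1177] contact_force: [1.0, -4.8, 5.6] 
eef_pos: [0.5053, -0.0001, 0.1178] contact_force: [0.7, -3.4, 6.3]
```

```bash
for i in 1 2 3 4 ; do python3 -m creep '[0.04,0,0,0, 0.04,0,0,0]'|egrep 'pos|force'|tr '\n' ' '; echo; done
```

```text
eef_pos: [0.505, 0.001, 0.1179] contact_force: [0.6, -4.4, 6.4] 
eef_pos: [0.5049, 0.0019, 0.1179] contact_force: [1.3, -3.9, 6.3] 
eef_pos: [0.5046, 0.0029, 0.1179] contact_force: [1.2, -3.4, 6.6] 
eef_pos: [0.5044, 0.0039, 0.1179] contact_force: [1.2, -4.1, 5.7]
```

```bash
for i in 1 2 3 4 5 6; do python3 -m creep '[0.04,0,0,0, 0.04,0,0,0]'|egrep 'pos|force'|tr '\n' ' '; echo; done;python3 -c "
from go import *
where('unit')"
```

```text
eef_pos: [0.5042, 0.0048, 0.1179] contact_force: [0.8, -3.3, 6.3] 
eef_pos: [0.5039, 0.0058, 0.1178] contact_force: [1.4, -3.7, 6.5] 
eef_pos: [0.5037, 0.0067, 0.1178] contact_force: [1.1, -4.7, 6.2] 
eef_pos: [0.5034, 0.0077, 0.1178] contact_force: [0.9, -3.7, 5.6] 
eef_pos: [0.5032, 0.0083, 0.1177] contact_force: [1.4, -4.4, 4.6] 
eef_pos: [0.5029, 0.0097, 0.1178] contact_force: [0.8, -4.0, 5.8] 
t 31.38 unit [  2.    7.7 117.8] yaw -0.1 F [ 0.8 -4.   5.8] T [-0.79 -0.26 -0.03] open 0.126 tz [ 0.004 -0.002 -1.   ]
```

```bash
python3 -m creep '[0,0,-1,0, 0,0,-2,0, 0,0,-2.6,0, 0,0,-2.6,0, 0,0,-2.6,0]'|egrep 'pos|force'; python3 -c "
from go import *
where('unit');delta('rack',.001,.000,.12)"
```

```text
eef_pos: [0.5007, 0.0111, 0.1805]
contact_force: [0.5, -0.1, -2.5]
t 31.8 unit [1.000e-01 9.700e+00 1.805e+02] yaw -0.2 F [ 0.5 -0.1 -2.5] T [ 0.03 -0.04  0.03] open 0.125 tz [-0.001  0.001 -1.   ]
rack (0.001, 0.0, 0.12) -> [9.86 2.02 2.43] turn 3.61
```

```bash
python3 -m creep '[9.85,2,0,3.6, 9.85,2,0,3.6, 9.85,2,0,3.6, 9.85,2,0,3.6, 9.85,2,0,3.6, 9.85,2,0,3.6, 9.85,2,0,3.6, 9.85,2,1.2,3.6, 9.85,2,2.2,3.6, 9.85,2,2.2,3.6, 9.85,2,2.2,3.6, 9.85,2,2.2,3.6]'|grep pos; python3 -c "
from go import *
where('rack')
x0,y0,x1,y1=230,300,380,412
cv2.imwrite('pics/f1.png',cv2.resize(imaging.read_camera('side')[y0:y1,x0:x1,::-1],None,fx=5,fy=5,interpolation=cv2.INTER_CUBIC))
where('rack')"
```

```text
eef_pos: [0.4903, 0.2612, 0.1261]
t 32.8 rack [  1.3  -1.4 126.1] yaw 0.0 F [-0.3 -0.  -1.2] T [-0.06 -0.08  0.02] open 0.127 tz [-0.001 -0.    -1.   ]
t 32.85 rack [  2.1  -1.2 127.3] yaw 0.0 F [ 0.5  0.2 -1. ] T [-0.02 -0.04  0.02] open 0.128 tz [ 0.001  0.001 -1.   ]
```

View pics/f1.png

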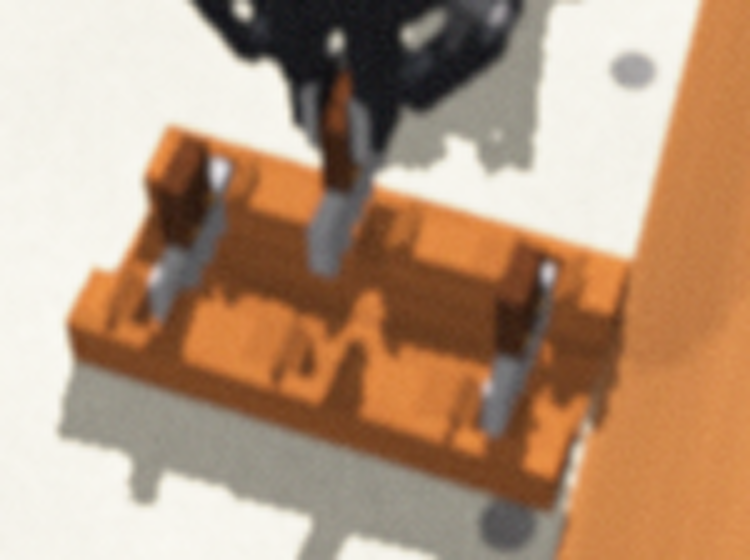

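```bash
python3 -m creep '[0,-0.02,1,0, 0,-0.02,2,0, 0,-0.02,2.2,0, 0,-0.02,2.2,0]'|egrep 'pos|force'; python3 -m creep '[0,0,0.2,0, 0,0,0.4,0, 0,0,0.4,0, 0,0,0.4,0]'|egrep 'pos|force'
```

```text
eef_pos: [0.4893, 0.261, 0.0708]
contact_force: [0.6, 0.7, -1.8]
eef_pos: [0.4902, 0.2616, 0.0619]
contact_force: [0.3, 0.4, -1.9]
```

```bash
python3 -m creep '[0,0,0.1,0, 0,0,0.14,0, 0,0,0.14,0]'|egrep 'pos|force'
```

```text
eef_pos: [0.4898, 0.2616, 0.0578]
contact_force: [0.1, -0.1, -1.8]
```

Near the floor; release, lift, and move over the third leaf.

```bash
python3 -m creep '[0,0,0.03,0, 0,0,0.03,0, 0,0,0.03,0, 0,0,0.03,0]' 150 40|egrep 'pos|force'; python3 -m creep '[0,0,-1,0, 0,0,-2,0, 0,0,-2.8,0, 0,-1.4,-2.8,0, 0,-2.8,-2.8,0, 0,-2.8,-2.8,0, 0,-2.8,-2.8,0, 0,-2.8,-2.8,0]'|grep pos; python3 -c "
from go import *
where('rack')
for n,(x0,y0,x1,y1) in {'side':(230,300,380,412),'top':(195,200,275,290)}.items():
  cv2.imwrite(f'pics/f2{n}.png',cv2.resize(imaging.read_camera(n)[y0:y1,x0:x1,::-1],None,fx=5,fy=5,interpolation=cv2.INTER_CUBIC))
where('rack');delta('rack',-.070,0.002,.052)"
```

```text
eef_pos: [0.4903, 0.2617, 0.0575]
contact_force: [1.2, 0.4, -0.2]
eef_pos: [0.4206, 0.2667, 0.1276]
t 34.77 rack [-68.6  -0.9 127.6] yaw 0.1 F [0.6 0.2 0.5] T [-0.06 -0.03  0.03] open 0.411 tz [ 0.002  0.    -1.   ]
t 34.87 rack [-67.8  -0.9 127.7] yaw 0.0 F [ 0.1  0.2 -0.4] T [-0.03 -0.01 -0.01] open 0.413 tz [ 0.002  0.    -1.   ]
rack (-0.07, 0.002, 0.052) -> [ 0.11 -0.09  3.03] turn 0.01
```

View pics/f2side.png

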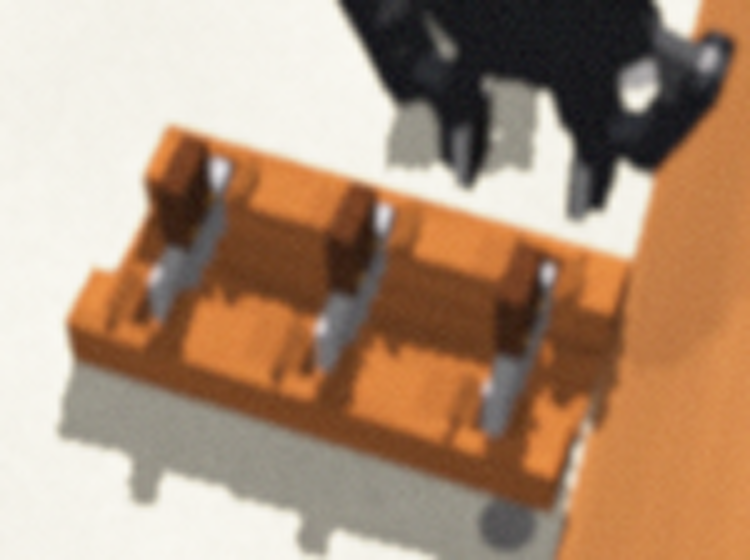

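View pics/f2top.png

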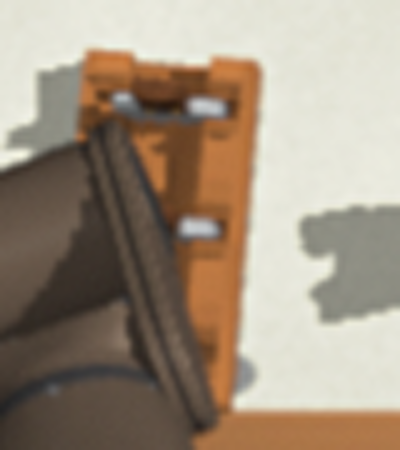

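```bash
python3 -m creep '[0.07,-0.07,1,0, 0.07,-0.07,2,0, 0.07,-0.07,2.8,0, 0.07,-0.07,3,0, 0.07,-0.07,3,0, 0.07,-0.07,3,0]'|egrep 'pos|force'; python3 -m creep '[0,0,0,0, 0,0,0,0, 0,0,0,0, 0,0,0,0, 0,0,0,0]' 255 50; python3 -c "
from go import *
where('rack')"; python3 -m creep '[0,0,-1,0, 0,0,-2.5,0, 0,0,-4,0, 0,0,-5,0, 0,0,-5,0, 0,0,-5,0]'|egrep 'pos|force'; python3 -c "
from go import *
where('rack');delta('unit',0,-.007,.15)"
```

```text
eef_pos: [0.4195, 0.2685, 0.0526]
contact_force: [0.4, 0.4, -0.1]
time: 35.78
eef_pos: [0.4201, 0.2689, 0.0538]
tcp_rot: [0.731, 0.682, 0.002, 0.001]
contact_force: [0.4, -0.7, 5.3]
opening: 0.128
t 35.78 rack [-69.3   1.2  53.8] yaw 0.1 F [ 0.4 -0.7  5.3] T [-0.09 -0.26 -0.02] open 0.128 tz [ 0.004  0.001 -1.   ]
eef_pos: [0.4186, 0.2685, 0.178]
contact_force: [-0.2, -0.2, -2.9]
t 36.28 rack [-70.7   0.8 178. ] yaw 0.1 F [-0.2 -0.2 -2.9] T [-0.02  0.06 -0.01] open 0.128 tz [ 0.002  0.001 -1.   ]
unit (0, -0.007, 0.15) -> [-10.68   4.2    1.12] turn -3.63
```

```bash
python3 -m creep '[-10.7,4.2,0,-3.6, -10.7,4.2,0,-3.6, -10.7,4.2,0,-3.6, -10.7,4.2,0,-3.6, -10.7,4.2,0,-3.6, -10.7,4.2,0,-3.6, -10.7,4.2,0,-3.6, -10.7,4.2,0.5,-3.6, -10.7,4.2,1.0,-3.6, -10.7,4.2,1.0,-3.6, -10.7,4.2,1.0,-3.6, -10.7,4.2,1.0,-3.6, -10.7,4.2,1.0,-3.6]'|egrep 'pos|force'; python3 -c "
from go import *
where('unit');delta('unit',0,-.007,.13)"
```

```text
eef_pos: [0.5042, -0.0052, 0.152]
contact_force: [0.2, -0.8, -2.1]
t 37.37 unit [ -0.4  -7.  152. ] yaw -0.1 F [ 0.2 -0.8 -2.1] T [ 0.   -0.    0.01] open 0.132 tz [-0.  0. -1.]
unit (0, -0.007, 0.13) -> [-0.    0.02  0.88] turn -0.02
```

```bash
python3 -m creep '[0,0.01,0.4,0, 0,0.01,0.8,0, 0,0.01,1.2,0, 0,0.01,1.2,0, 0,0.01,1.2,0]'|egrep 'pos|force'; python3 -m creep '[0,0,0.1,0, 0,0,0.2,0, 0,0,0.2,0]'|egrep 'pos|force'; for i in 1 2 ; do python3 -m creep '[0,0,0.04,0, 0,0,0.04,0]'|egrep 'pos|force'; done
```

```text
eef_pos: [0.5037, -0.0055, 0.1207]
contact_force: [-0.1, -0.1, -1.8]
eef_pos: [0.5045, -0.0058, 0.1168]
contact_force: [-1.1, 0.7, -1.7]
eef_pos: [0.5047, -0.0058, 0.1161]
contact_force: [-0.3, 0.1, -1.9]
eef_pos: [0.5046, -0.0058, 0.1151]
contact_force: [0.3, -0.5, -2.3]
```

```bash
for i in 1 2 3; do python3 -m creep '[0,0,0.03,0, 0,0,0.03,0]'|egrep 'pos|force'|tr '\n' ' '; echo; done
```

```text
eef_pos: [0.5046, -0.0058, 0.1143] contact_force: [-0.2, -0.5, -1.3] 
eef_pos: [0.5046, -0.0058, 0.1135] contact_force: [-0.3, 0.0, -2.3] 
eef_pos: [0.5046, -0.0058, 0.1127] contact_force: [0.5, -0.2, -1.1]
```

```bash
for i in 1 2 3 4 5; do python3 -m creep '[0,0,0.04,0, 0,0,0.04,0]'|egrep 'pos|force'|tr '\n' ' '; echo; done
```

```text
eef_pos: [0.5046, -0.0059, 0.1117] contact_force: [0.2, 0.5, -1.5] 
eef_pos: [0.5047, -0.0059, 0.1107] contact_force: [0.3, 0.1, -2.5] 
eef_pos: [0.5047, -0.0059, 0.1098] contact_force: [0.2, -0.4, -1.8] 
eef_pos: [0.5048, -0.0059, 0.1089] contact_force: [-0.1, -0.2, -2.3] 
eef_pos: [0.505, -0.006, 0.1088] contact_force: [-1.9, -0.4, 4.6]
```

```bash
python3 -m creep '[0,0,-0.05,0, 0,0,-0.05,0, 0,0,-0.05,0]'|egrep 'pos|force'|tr '\n' ' '; python3 -m creep '[0,0,0,0, 0,0,0,0, 0,0,0,0, 0,0,0,0]' 150 40|egrep 'pos|force|open'; python3 -m creep '[0,0,-0.6,0, 0,0,-1.4,0, 0,0,-2.6,0, 0,0,-4,0, -1.5,0,-4,0, -3,0,-4,0, -4.6,0,-4,0, -6.2,0,-4,0, -7.6,0,-4,0, -7.6,0,-4,0, -7.6,0,-4,0]'
python3 - <<'E'
from chk import *
ims={n:imaging.read_camera(n) for n in("side","top")}
pickle.dump(ims,open('ims3.pkl','wb'))
chk('g_side',(0,-.007),.061,ims=ims,x0=290,y0=200,x1=365,y1=300,f=6)
chk('g_top',(0,-.007),.061,ims=ims,cam='top',x0=275,y0=205,x1=365,y1=275,f=8)
chk('g_rack',(.0,.0),.2,ims=ims,x0=230,y0=180,x1=380,y1=412,f=2.5)
E
```

```text
eef_pos: [0.5047, -0.0059, 0.1089] contact_force: [0.1, -1.8, -0.8] eef_pos: [0.5046, -0.0057, 0.1091]
contact_force: [-0.9, 0.2, 0.1]
opening: 0.41
time: 41.2
eef_pos: [0.5505, -0.1917, 0.2087]
tcp_rot: [0.617, 0.787, 0.0, -0.0]
contact_force: [-0.2, 0.3, 0.3]
opening: 0.412
```

View pics/g_side.png

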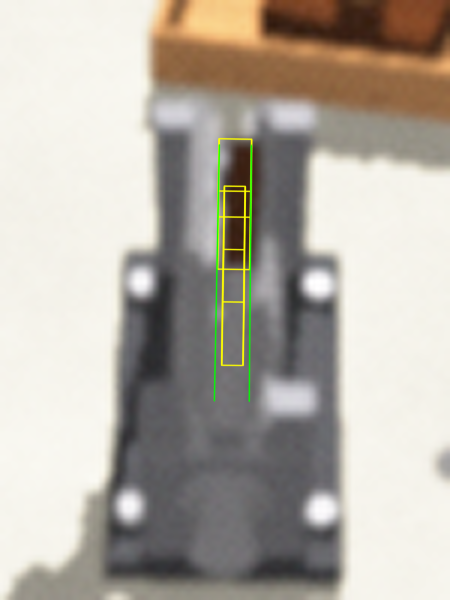

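View pics/g_top.png

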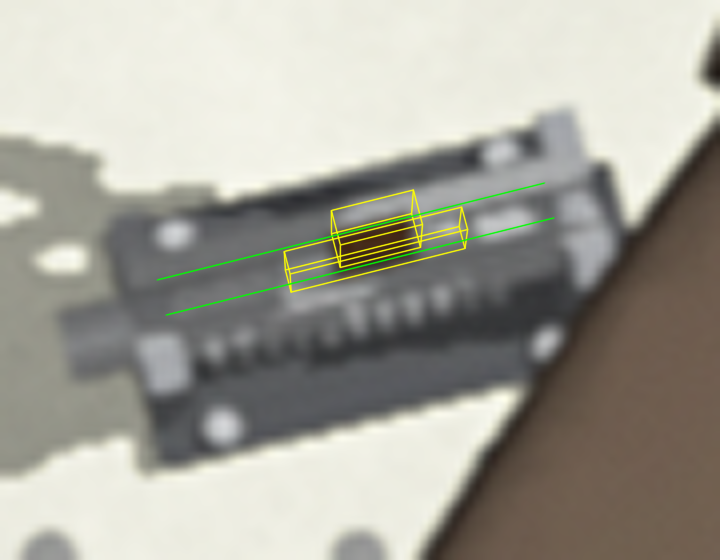

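View pics/g_rack.png

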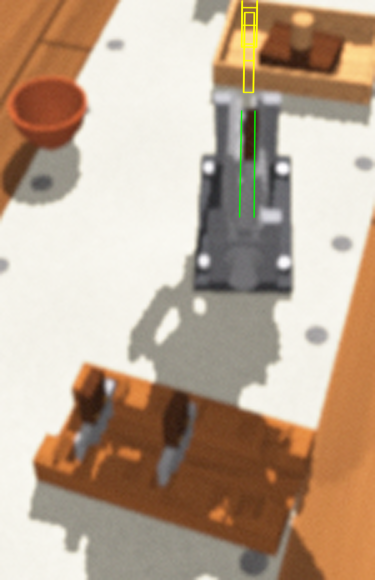

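Run:
```python
import pickle,cv2,numpy as np
from go import *
ims=pickle.load(open('ims3.pkl','rb'))
cv2.imwrite('pics/h.png',cv2.resize(ims['side'][205:280,290:365,::-1],None,fx=8,fy=8,interpolation=cv2.INTER_CUBIC))
print(ims['side'][218:256,325:333].sum(2).mean(1).round())
for z in(61,67):
    X,_=world('unit',0,(-7+14)/1e3,(z+34)/1e3); Y,_=world('unit',0,(-7-14)/1e3,(z+74)/1e3); W,_=world('unit',0,(-7+14)/1e3,(z+74)/1e3); print(z,proj('side',[X,W,Y]).round(1).tolist())
```

```text
[475. 499. 505. 496. 452. 368. 304. 292. 299. 275. 248. 232. 233. 229.
 227. 237. 251. 256. 266. 260. 250. 253. 258. 252. 259. 268. 302. 333.
 351. 356. 360. 362. 361. 366. 360. 347. 337. 333.]
61 [[328.4, 244.3], [328.5, 231.3], [328.7, 222.6]]
67 [[328.4, 242.4], [328.6, 229.3], [328.7, 220.6]]
```

View pics/h.png

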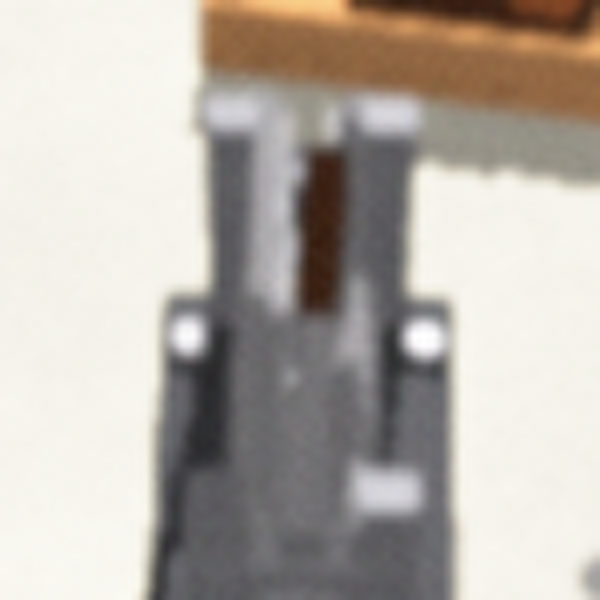

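```bash
python3 -c "
from plant import ctrl
print(ctrl.sign_off())"
```

```text
the job is handed in; nothing more can be done
None
```

The third leaf (rack place x=-70) fits the middle spindle. I left it standing meshed between the guide rails, released, and handed the job in at about 41 s of the 72 s.

- **Leaf at +70:** it slid about 15 mm along the thread under 5–6 N and stayed up on the crests. I put it back in its own place.
- **Leaf at 0:** my first grip was off its centre, so it tilted in the jaws and gave confusing catches on the first two passes, with at most about 17 N pressed on the thread. I regripped it on centre and slid it another 14 mm or more, and it stayed up on the crests. I put it back in its own place.
- **Leaf at -70:** it dropped straight in without any sliding. It touched bottom about 6 mm lower than the other two had ridden, with about 5 N at contact.

**Checks:**
- The final side picture puts the top and bottom edges of the tab within about 0.3 pixel of where a seated leaf should show. Riding on the crests, the edges would have been about 2 pixels higher.
- The seated leaf leans slightly toward the robot, within the play of the rails.
- Both other leaves stand upright in the rack.
- During the first try, the first leaf's blade touched a rail lip with about 24 N because it was 3 mm off to the side. I lifted it and corrected.
- I never touched the printing block, jar, bowl or yellow look-alike.

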